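Load the gel cassette and click the tank lid on

ROBOT

A 6-joint arm with a two-finger parallel gripper is mounted at the origin on the work surface. World frame = base frame: x ahead of the robot, y to its left, z up, the work surface at z = 0. Lengths are in m, angles in rad, forces in N, time in s.
With the tool pointing down it reaches from about 0.325 to 0.925 m from the base axis. Payload 3.1 kg.
Tool frame: the origin (TCP) lies midway between the tips of the shut fingers; the grasp point (between the pads) lies 19 mm behind it; z points along the fingers, y is the direction in which the jaws open and shut (so a half turn about z gives the same grasp; the last joint's range is limited). The gripper opens to 85 mm and grips with 20 to 120 N. Pads are 22 mm wide; open, the fingers measure 114 mm over their backs; the gripper's body (76 mm by 85 mm) begins 54 mm behind the grasp point. The pads swing forward as they close: fully open they stand 13 mm farther back than shut.
Start: joints at [-1.352, 0.217, 1.613, -0, 1.311, -0.112], TCP at [0.203, -0.591, 0.231] pointing down, gripper open.
Joint ranges: [-2.75, 2.75], [-0.78, 2.1], [0.31, 2.55], [-1.13, 4.27], [0.13, 2.63], [-2.58, 2.58]. Speed limits (rad/s): [2.79, 2.79, 3.14, 3.14, 3.14, 3.14].

INTERFACE

Orientations are given as a rotation vector (axis times angle).
In Python, from bench import * gives the robot as it stands.
- The arm moves only by the shell command python3 -m handwheel 'ROWS' [OPENING]. ROWS is JSON, a list of rows, each an object of numbers: "x", "y", "z": the shift along the tool's x, y, z in cm; "rx", "ry", "rz": the turn, a rotation vector about the tool's x, y, z in degrees. In form: [{"x": .., "y": .., "z": .., "rx": .., "ry": .., "rz": ..}, ...]. A call has 1 to 20 rows; each row is the pose to reach, as a shift and turn from the pose commanded when the call began, along the tool's axes at that moment; what a row does not reach only later rows make up. A row lasts 1/12 s, in which the tool goes at most 41.7 mm and 7.16 degrees, less where a joint would pass 70% of its speed; a pose out of reach is approached as far as the arm can. A call with a gripper value outside its range is refused whole. OPENING is the finger opening in cm, from 0 to 8.54, set as the call begins (- or left out, the last holds). The fingers move at their own pace and stop on an object; the grip force is fixed at half the most. Time passes only in rows, so rows that repeat a pose let the fingers close. It gives the time, the measured TCP pose, the force and the opening at its end, in the units of the state.
- read_state(): the state, without advancing time (a new reading comes with each control period).
- read_camera(name): name is "side" or "top"; returns the picture (480x640x3 uint8, blue, green, red); there is no depth.
- camera_info(name): a dict with "camera_matrix" (3x3 intrinsics, pixels), "position" and "orientation" of the camera in the world. Camera axes: x right, y down, z forward; pixel columns grow to the right and rows downward; lengths in m; the calibration is good to about 2 mm. A picture is of the moment at which its call begins. camera_info takes no time and is no camera call.
- job_done(): hands the job in, once; it reports no verdict.
Trained networks look in the newest picture that a camera, given by its name, has taken for a name from the list of things; names that differ only in an ending like _2 or _b are one class to them, and where a whole thing is asked for, a point or a joint stands for the part that bears it (a point fixed in the world has none). Each returns a list of dicts, best first, with "confidence" (0 to 1); they miss things now and then, are a little off and sometimes report something else, mostly with a low value. They report only what shows in the picture. A call takes as long as a camera call.
- recognise(camera, label): "at" ([column, row] in pixels, amid what is visible of it).
- outline_of(camera, label): "pixels" (480x640 bool, what is visible of it) and "at" ([column, row] in pixels, amid what is visible of it).
The state is a dict: "clock": time; "joint_pos": joint angles; "qd": joint speeds; "joint_efforts": joint torques, N m; "position": TCP position; "tcp_rot": TCP orientation; "wrist_force": force on the tool from outside, world axes, zero at the start; "moment": the same for the moment, N m; "finger_gap": opening from 0.0 (shut) to 1.0 (fully open).
Only numpy, scipy, OpenCV 4.12 (cv2) and the standard library are available. Lean on these libraries where they do the work, as an engineer would, in place of code of your own. Each camera call takes 0.05 s, during which the arm holds its last target.

TASK

Take the cassette with the green tab out of the drying rack and push it down into the slot of the small gel tank until it is fully home, then let it go. Then set the tank's lid on by its orange handle, press it down until both yellow clips snap over it, and keep pressing so the lid squeezes the rubber seal well down: finish with the gripper still on the lid, holding it down. Leave the grey cassette and everything else on the bench where it stands.

Things in the scene. Friction and masses are not known exactly. Their poses are not given: they have to be found in the camera images.
- cassette: flat upright plate to load: 70 mm wide (its x), 90 mm tall (z), lower 52 mm pale and 6 mm thick (its y) with a narrowed foot, upper 38 mm a green grip tab 62 mm wide and 10 mm thick; about 0.05 kg. Origin: centre of its foot. Starts upright in a slot of the rack. Either way round fits.
- rack: fixed white drying rack 96 x 140 mm. Origin: centre of its underside, on the bench. Two slots parallel to its x, centred 37.5 mm either side of the origin along its y; slot floor 6 mm up, slot walls 36 mm up. It holds the green and the grey cassette, in either order.
- tank: fixed mini gel tank, navy base 136 (its x) x 106 mm (y), smooth clear walls 58 mm high with a blue flared rim to 69 mm that centres the lid, mouth inside 114 x 86 mm. Origin: centre of its underside, on the bench. Inside: a white core with a slot, ringed by a black sprung seal, top 48.5 mm up when free. A yellow sprung clip on each end (+x and -x), top 73 mm up, underside of its hook 58 mm up.
- slot (a point): the centre of the core's slot mouth, 48 mm above the tank's origin. The slot runs along the tank's x: 75 x 9.4 mm, flared at the mouth, floor 8 mm above the tank's origin: a cassette fully home has its foot 8 mm and its top 98 mm above the tank's origin.
- lid: loose lid, a clear box open below, 110 (its x) x 80 (y) x 58 mm high, navy top, walls 4 mm; about 0.24 kg, the right way up on the bench. Origin: centre of its lower edge. It drops into the tank's mouth, its x along the tank's x, either way round, and rests on the seal.
- handle (a point): the centre of the lid's handle, 72 mm above the lid's origin: an orange block standing across the lid: 16 mm along the lid's x (take it across these), 60 mm along its y, 28 mm high (58 to 86 mm above the lid's origin)
- rib (a point): an orange rib on the lid's +x end (another on the -x end): 8 mm up, reaching 61 mm from the centre. Ribs meet the clips with the lid's origin about 61 mm above the tank's; the push climbs to about 10 to 15 N near 55 mm, then drops suddenly below zero as the clips snap shut over the ribs, done at 48 mm.
- seal (a joint): how far the rubber seal is squeezed, m: 0 free, 0.006 the hard stop; spring 2500 N/m, 0.5 N at 0. A clipped lid that nobody presses squeezes it by about 0.001 with its weight; a push of about 7 N squeezes it to 0.0035, about 13 N to the stop, where the lid's origin is 42.5 mm above the tank's.
- clip_a (a joint): the yellow clip at the tank's +x end, m: 0 shut, grows to 0.008 as it is pushed outwards (spring 1800 N/m, 1.8 N at 0)
- clip_b (a joint): the yellow clip at the tank's -x end, likewise
- spare: the grey-tabbed cassette, same size as the green one (origin at the centre of its foot); stays in the rack
- tipbox_navy: closed pipette-tip box 122 x 84 x 64 mm, navy base and clear cover; bystander, origin at the centre of its underside
- tipbox_amber: closed pipette-tip box 122 x 84 x 64 mm, amber base and clear cover; bystander, origin at the centre of its underside
- bottle: glass jar 64 mm wide, 130 mm tall, blue cap; bystander, origin at the centre of its underside
- beaker: glass cup 72 mm wide, 90 mm tall; bystander, origin at the centre of its underside
- tube_block: yellow block of micro tubes 100 x 44 x 42 mm; bystander, origin at the centre of its underside, x along its length
- pipette: navy and yellow pipette lying down, 210 mm long, 24 mm high; bystander, origin under its middle, x along its length

How it is judged:
By the outcome, as a careful person would: the job done as asked, in the order asked, and still so for the second after the job is handed in, while the arm keeps its last pose, push and grip.
It also fails if it takes over 72 s, if anything falls off the work surface, if the arm or the gripper's body presses on something with over 40 N, if the wrist force passes 120 N, or if a joint passes its speed limit or range.

## Working session

There is one attempt and no reset: what is moved stays moved. The work goes in short steps, Python scripts to look and compute and a shell command to move; the robot and the scene stay as the last step left them, time stands still between calls to the robot, and variables do not carry over. Pictures are saved under pics/ and viewed, and the job is handed in when it is done.

```bash
mkdir -p pics
cat > h.py <<'E'
from bench import *
import numpy as np, cv2
from scipy.spatial.transform import Rotation as R
E
python3 - <<'E'
from h import *
s=read_state(); print(s)
for c in ("side","top"):
    im=read_camera(c); cv2.imwrite(f"pics/{c}0.png",im); i=camera_info(c); print(c,i)
E
```

```text
{'clock': 0.0, 'joint_pos': array([-1.35219599e+00,  2.17792631e-01,  1.61494508e+00, -9.29066054e-06,
        1.31131925e+00, -1.12164506e-01]), 'qd': array([ 1.03418623e-03,  4.89176314e-04, -1.51529454e-03,  9.70113614e-04,
        2.24646678e-05,  7.91598597e-04]), 'joint_efforts': array([ 7.65270215e-04, -3.96843195e+01, -3.03852296e+01, -9.78343269e-05,
        9.69069544e-03, -8.59948528e-06]), 'position': array([ 0.20283716, -0.59029192,  0.22993871]), 'tcp_rot': array([-3.09629970e+00, -5.16797637e-01,  2.19813888e-04]), 'wrist_force': array([ 0.49420299, -0.24922511,  0.20016766]), 'moment': array([0.0144888 , 0.01249688, 0.01228533]), 'finger_gap': 1.0011690156788962}
side {'camera_matrix': array([[464.40564753,   0.        , 320.47001943],
       [  0.        , 464.40564753, 240.73496663],
       [  0.        ,   0.        ,   1.        ]]), 'position': array([ 0.41350871, -0.74086068,  0.53938214]), 'orientation': array([-2.10806674,  0.16286684, -0.11478704])}
top {'camera_matrix': array([[611.46000391,   0.        , 325.9257285 ],
       [  0.        , 611.46000391, 226.16470516],
       [  0.        ,   0.        ,   1.        ]]), 'position': array([0.38339879, 0.01074816, 1.51076501]), 'orientation': array([-2.12846848,  2.17765861, -0.11340963])}
```

View pics/side0.png

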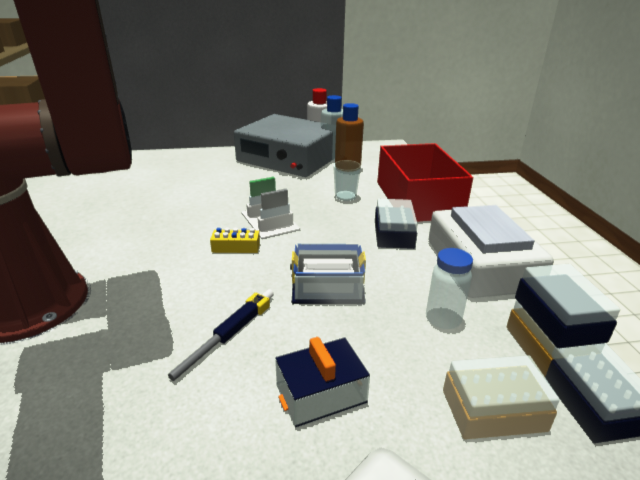

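View pics/top0.png

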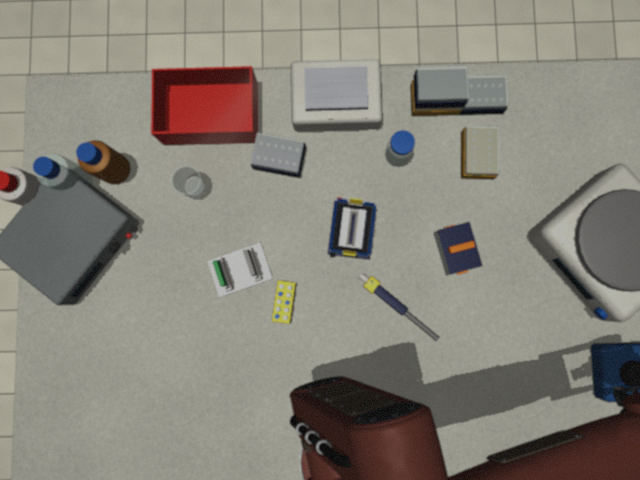

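The side view shows the green-tabbed cassette near (262,190), behind the grey one. The tank is at (328,275) and the lid at (322,380), with its handle at (322,358). In the top view the green tab is at (220,273), the tank at (352,229) and the lid at (460,247). Next I'll run the networks on both pictures.

```bash
cat >> h.py <<'E'
def cam(c):
    i=camera_info(c); return i["camera_matrix"],np.array(i["position"]),R.from_rotvec(i["orientation"]).as_matrix()
def ray(c,uv,z):
    K,p,M=cam(c); d=M@np.linalg.solve(K,[uv[0],uv[1],1]); return p+d*(z-p[2])/d[2]
def proj(c,P):
    K,p,M=cam(c); q=(np.atleast_2d(P)-p)@M; q=q@K.T; return q[:,:2]/q[:,2:]
def tri(uvs):
    A=np.zeros((3,3));b=np.zeros(3)
    for c,uv in uvs.items():
        K,p,M=cam(c); d=M@np.linalg.solve(K,[uv[0],uv[1],1]); d/=np.linalg.norm(d); Q=np.eye(3)-np.outer(d,d);A+=Q;b+=Q@p
    return np.linalg.solve(A,b)
E
python3 - <<'E'
from h import *
import pickle
out={}
for c in ("top","side"):
    read_camera(c)
    for l in ("cassette","spare","rack","tank","slot","lid","handle","clip_a"):
        r=outline_of(c,l)
        if l in("slot","handle"): print(c,l,"rec",[(np.round(x["at"],1),round(x["confidence"],2)) for x in recognise(c,l)][:3])
        for x in r[:3]:
            m=x["pixels"].astype(np.uint8); cs,_=cv2.findContours(m,0,1)
            rr=cv2.minAreaRect(np.vstack(cs)) if cs else None
            print(c,l,np.round(x["at"],1),round(x["confidence"],2),m.sum(),rr)
        out[c,l]=[(x["confidence"],x["pixels"]) for x in r]
pickle.dump(out,open("o.pkl","wb"))
t=cv2.imread("pics/top0.png"); cv2.imwrite("pics/topA.png",cv2.resize(t[190:310,190:350],None,fx=5,fy=5,interpolation=2)); cv2.imwrite("pics/topB.png",cv2.resize(t[190:290,320:500],None,fx=4.4,fy=4.4,interpolation=2))
s=cv2.imread("pics/side0.png"); cv2.imwrite("pics/sideA.png",cv2.resize(s[170:310,200:380],None,fx=4.2,fy=4.2,interpolation=2))
E
```

```text
top cassette [217.1 274.4] 0.58 224 ((220.05003356933594, 274.6500549316406), (29.72541046142578, 7.905694007873535), 71.56505584716797)
top spare [251.5 261.1] 0.49 180 ((250.10000610351562, 263.79998779296875), (28.776723861694336, 6.640783309936523), 71.56505584716797)
top rack [240.4 267.7] 0.71 1819 ((238.95001220703125, 269.8500061035156), (39.528465270996094, 56.92099380493164), 71.56504821777344)
top tank [351.9 232.4] 0.7 2544 ((351.5044250488281, 228.08621215820312), (44.51026153564453, 60.12291717529297), 6.519802093505859)
top slot rec [(array([353.2, 225.3]), 0.87)]
top slot [351.1 229.2] 0.95 2445 ((351.62115478515625, 228.72012329101562), (43.69862747192383, 60.7574462890625), 6.709836483001709)
top lid [457.6 248.2] 0.72 1704 ((457.7191162109375, 248.88320922851562), (48.30683135986328, 37.843666076660156), 75.17352294921875)
top handle rec [(array([456.4, 251. ]), 0.69)]
top handle [454.5 247.1] 0.83 1807 ((457.3167419433594, 248.84844970703125), (49.57652282714844, 38.47595977783203), 74.2913589477539)
top clip_a [345.9 253.1] 0.56 76 ((348.0, 254.0), (6.0, 12.0), 9
[... 1440 characters left out ...]
92.93010711669922), 71.17529296875)
side handle rec [(array([321.8, 380.6]), 0.89)]
side handle [321.8 380.9] 0.55 6093 ((320.9751281738281, 376.60162353515625), (79.52143859863281, 92.63590240478516), 71.27420806884766)
side handle [232.6 323.6] 0.28 1717 ((219.374267578125, 332.5474548339844), (20.254384994506836, 134.0939178466797), 52.22431945800781)
side clip_a [498.5 397.8] 0.73 7895 ((500.1559143066406, 396.0264587402344), (80.60802459716797, 115.1981430053711), 85.60128784179688)
side clip_a [295.2 259.3] 0.65 64 ((294.06903076171875, 266.5509033203125), (3.5198214054107666, 29.062307357788086), 2.7263107299804688)
side clip_a [363.6 259.8] 0.47 60 ((361.5, 258.5), (11.0, 5.0), 90.0)
```

View pics/topA.png

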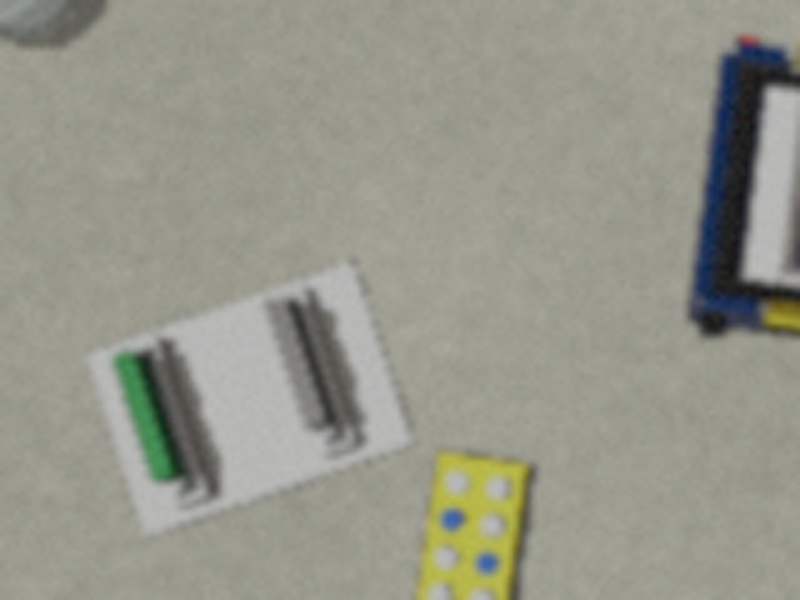

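View pics/topB.png

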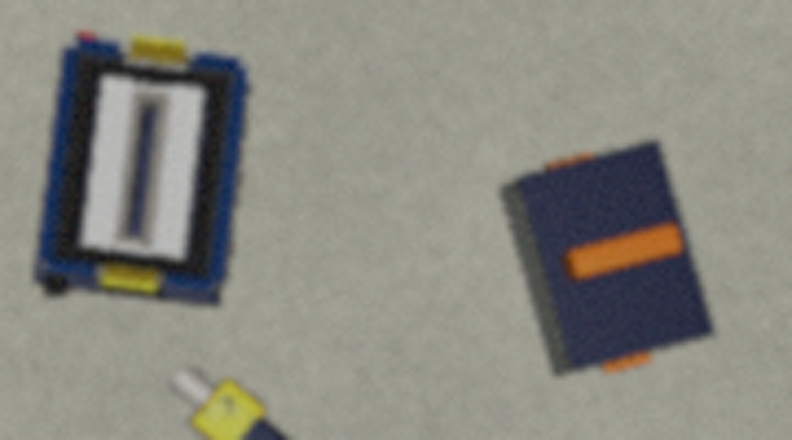

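View pics/sideA.png

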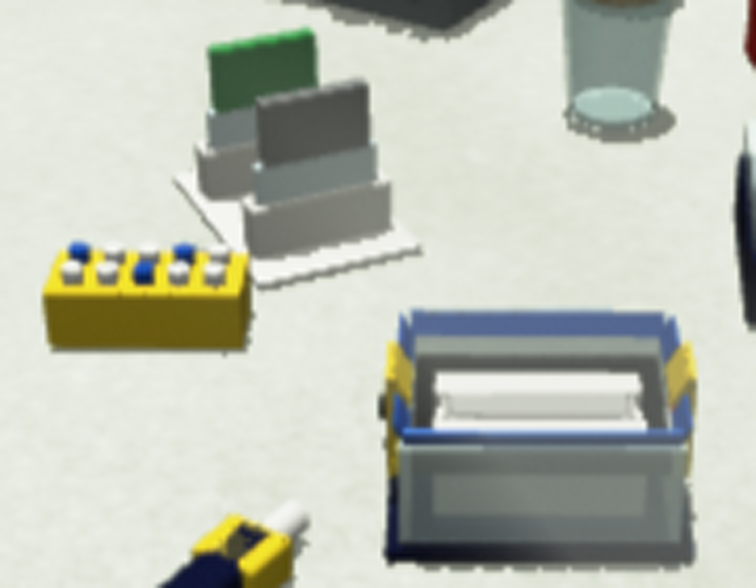

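The zooms confirm it: the green tab is at the rack's left slot (+y), the tank's long axis is close to world x, and the lid is turned about 15° the other way. Next I'll measure with colour masks plus the known heights.

```bash
cat > m.py <<'E'
from h import *
def fitpose(obs, x0):
    """obs: list of (cam, uv, localP); solve x,y,yaw"""
    from scipy.optimize import least_squares
    def f(p):
        c,s=np.cos(p[2]),np.sin(p[2]); r=[]
        for cam_,uv,P in obs:
            W=[p[0]+c*P[0]-s*P[1],p[1]+s*P[0]+c*P[1],P[2]]
            r.append(proj(cam_,W)[0]-uv)
        return np.ravel(r)
    s=least_squares(f,x0); return s.x, s.fun.reshape(-1,2)
E
python3 - <<'E'
from m import *
t=cv2.imread("pics/top0.png"); s=cv2.imread("pics/side0.png")
h=cv2.cvtColor(t,cv2.COLOR_BGR2HSV); hs=cv2.cvtColor(s,cv2.COLOR_BGR2HSV)
def comp(mask,box):
    m=np.zeros_like(mask);x0,y0,x1,y1=box;m[y0:y1,x0:x1]=mask[y0:y1,x0:x1]; ys,xs=np.nonzero(m); 
    r=cv2.minAreaRect(np.stack([xs,ys],1).astype(np.float32)); return xs.mean(),ys.mean(),len(xs),r
def ln(mask,box,z):
    x0,y0,x1,y1=box;m=np.zeros_like(mask);m[y0:y1,x0:x1]=mask[y0:y1,x0:x1]; ys,xs=np.nonzero(m)
    P=np.array([ray("top",(a,b),z)[:2] for a,b in zip(xs,ys)]);c=P.mean(0);u,S,v=np.linalg.svd(P-c)
    a=np.degrees(np.arctan2(v[0,1],v[0,0])); e=(P-c)@v.T
    print("n",len(P),"c",c.round(4),"mid",((e.max(0)+e.min(0))/2@v+c).round(4),"ang",a.round(1)%180,"ext",np.ptp(e,axis=0).round(4))
g=cv2.inRange(h,(45,80,90),(80,255,255))>0
print("tab top z.096");ln(g,(205,250,235,290),.096)
o=cv2.inRange(h,(5,150,130),(18,255,255))>0
print("handle z.086");ln(o,(440,236,478,256),.086)
# tank rim blue, slot
b=cv2.inRange(h,(100,100,60),(130,255,255))>0
print("rim z.069");ln(b,(322,193,380,265),.069)
w=cv2.inRange(h,(0,0,130),(179,40,255))>0
print("core z.048");ln(w,(336,206,368,250),.048)
y=cv2.inRange(h,(22,120,120),(35,255,255))>0
print("clips");ln(y,(345,197,366,206),.073);ln(y,(338,248,360,258),.073)
# rack white
for p in [(92,355),(352,262),(410,440),(147,534)]:
    print("rack corner",ray("top",(190+(p[0]+.5)/5-.5,190+(p[1]+.5)/5-.5),.004).round(4))
def topB(p):return (320+(p[0]+.5)/4.4-.5,190+(p[1]+.5)/4.4-.5)
print("slot",[ray("top",topB(p),.048).round(4) for p in [(151,98),(134,242)]])
print("lid corners",[ray("top",topB(p),.058).round(4) for p in [(520,180),(658,143),(712,330),(566,374)]])
print("handle",[ray("top",topB(p),.086).round(4) for p in [(577,265),(678,238)]])
E
```

```text
tab top z.096
n 97 c [0.4503 0.2802] mid [0.4501 0.2801] ang 18.30000000000001 ext [0.0597 0.0081]
handle z.086
n 162 c [ 0.499  -0.2865] mid [ 0.499  -0.2863] ang 103.5 ext [0.0584 0.015 ]
rim z.069
n 402 c [ 0.5499 -0.0355] mid [ 0.5524 -0.0325] ang 133.0 ext [0.15   0.1433]
core z.048
n 684 c [ 0.5541 -0.0333] mid [ 0.5545 -0.0332] ang 171.1 ext [0.094  0.0559]
clips
n 50 c [ 0.6149 -0.0426] mid [ 0.6149 -0.0424] ang 83.4 ext [0.0265 0.0102]
n 35 c [ 0.4899 -0.0237] mid [ 0.4898 -0.0236] ang 81.0 ext [0.0283 0.0067]
rack corner [0.4856 0.3236 0.004 ]
rack corner [0.5287 0.1944 0.004 ]
rack corner [0.4401 0.1666 0.004 ]
rack corner [0.397  0.2964 0.004 ]
slot [array([ 0.5922, -0.0388,  0.048 ]), array([ 0.5131, -0.0274,  0.048 ])]
lid corners [array([ 0.5411, -0.237 ,  0.058 ]), array([ 0.5595, -0.3125,  0.058 ]), array([ 0.4575, -0.3364,  0.058 ]), array([ 0.4357, -0.2571,  0.058 ])]
handle [array([ 0.4921, -0.2604,  0.086 ]), array([ 0.5052, -0.3143,  0.086 ])]
```

```bash
cat >> m.py <<'E'
def box(lx,ly,z0,z1): return [np.array([a*lx/2,b*ly/2,z]) for z in (z0,z1) for a,b in ((-1,-1),(1,-1),(1,1),(-1,1))]
def draw(im,c,pose,bx,col,sc,off,dz=0):
    x,y,a=pose; cs,sn=np.cos(a),np.sin(a)
    P=np.array([[x+cs*p[0]-sn*p[1],y+sn*p[0]+cs*p[1],p[2]+dz] for p in bx]); q=((proj(c,P)-off+.5)*sc-.5)
    q=np.round(q*8).astype(int)
    for i in range(4):
        for a_,b_ in ((i,(i+1)%4),(4+i,4+(i+1)%4),(i,i+4)): cv2.line(im,tuple(map(int,q[a_])),tuple(map(int,q[b_])),col,1,cv2.LINE_AA,3)
E
python3 - <<'E'
from m import *
d=np.deg2rad
def both(c,src,x0,y0,x1,y1,sc,name):
    im=cv2.resize(cv2.imread(src)[y0:y1,x0:x1],None,fx=sc,fy=sc,interpolation=2); o=np.array([x0,y0])
    T=(.5530,-.0332,d(-8.4));C=(.4502,.2802,d(18.3));L=(.4985,-.2862,d(13.5))
    draw(im,c,T,box(.136,.106,0,.005),(0,0,255),sc,o);draw(im,c,T,box(.114,.086,.048,.069),(0,255,255),sc,o);draw(im,c,T,box(.075,.0094,.008,.048),(255,0,255),sc,o)
    draw(im,c,C,box(.062,.010,.058,.096),(0,0,255),sc,o);draw(im,c,L,box(.110,.080,0,.058),(0,255,0),sc,o);draw(im,c,L,box(.016,.06,.058,.086),(255,255,0),sc,o)
    cv2.imwrite(name,im)
both("side","pics/side0.png",230,165,390,300,4.4,"pics/ovs1.png")
both("side","pics/side0.png",250,320,390,430,5,"pics/ovs2.png")
both("top","pics/top0.png",200,190,360,300,5,"pics/ovt1.png")
E
```

```text
(no output)
```

View pics/ovs1.png

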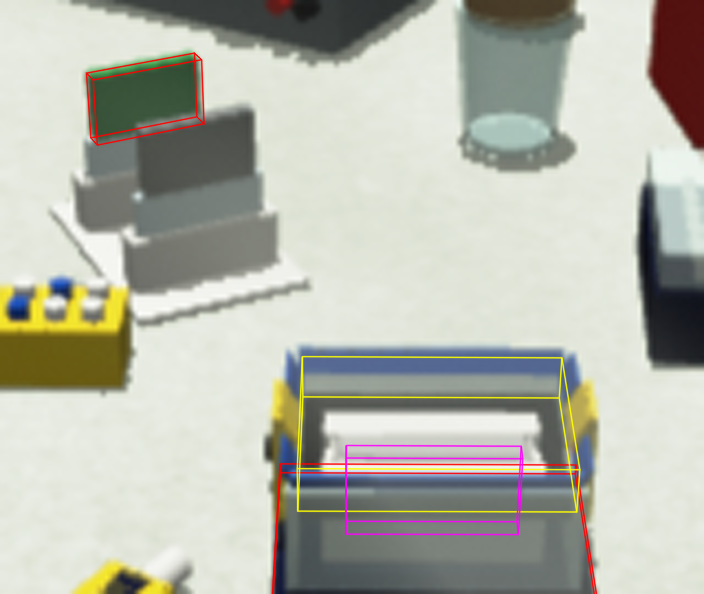

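View pics/ovs2.png

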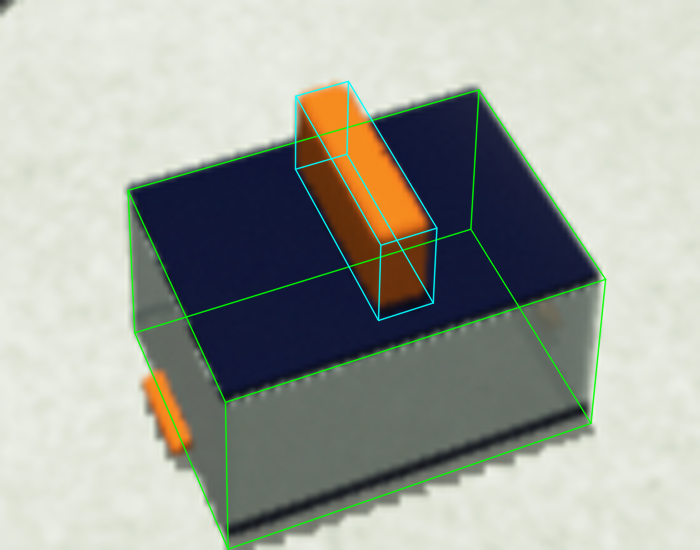

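View pics/ovt1.png

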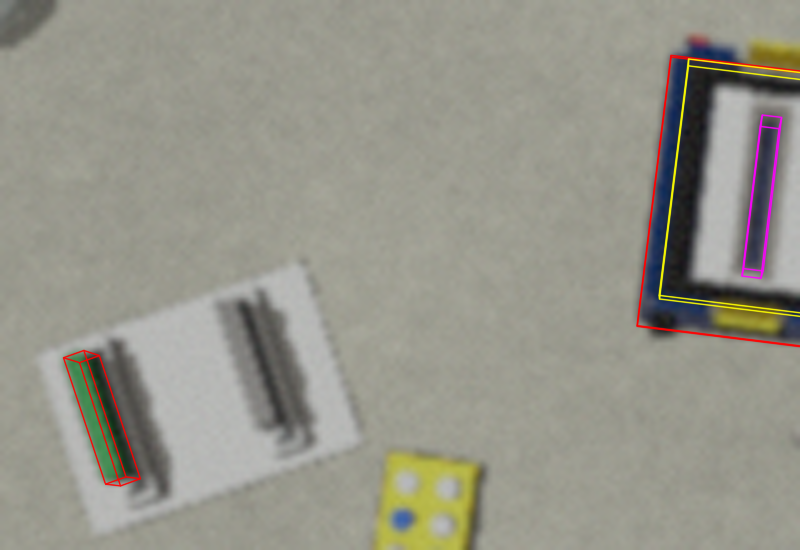

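Cassette and lid overlays fit in both views. The tank fits to within 1–2 mm, and I'll recheck it with the cassette held above. Next: a helper that turns a target into rows.

```bash
cat > go.py <<'E'
import sys
from h import *
def rel(x,y,z,yaw):
    s=read_state(); M=R.from_rotvec(s["tcp_rot"]).as_matrix()
    d=M.T@(np.array([x,y,z])-s["position"])*100
    a=np.deg2rad(yaw); T=np.array([[np.cos(a),np.sin(a),0],[np.sin(a),-np.cos(a),0],[0,0,-1]]).T
    # columns: tool x,y,z
    T=np.column_stack([[np.cos(a),np.sin(a),0],[np.sin(a),-np.cos(a),0],[0,0,-1]])
    r=np.rad2deg(R.from_matrix(M.T@T).as_rotvec())
    print("shift cm",d.round(2),"turn deg",r.round(2))
def st():
    s=read_state(); M=R.from_rotvec(s["tcp_rot"]).as_matrix()
    print("t",round(s["clock"],2),"p",s["position"].round(4),"yaw",np.degrees(np.arctan2(M[1,0],M[0,0])).round(2),"tilt",M[:,2].round(3),"F",s["wrist_force"].round(1),"M",s["moment"].round(2),"gap",round(s["finger_gap"],3),"q6",s["joint_pos"].round(2)[5])
if __name__=="__main__":
    st()
    if len(sys.argv)>1: rel(*map(float,sys.argv[1:5]))
E
python3 go.py .4502 .2802 .20 18.3
```

```text
t 1.2 p [ 0.203  -0.5911  0.2313] yaw 18.96 tilt [-0.  0. -1.] F [-0.3  0.5 -0.2] M [ 0. -0.  0.] gap 0.998 q6 -0.11
shift cm [ 51.68 -74.38   3.13] turn deg [-0.    0.    0.66]
```

```bash
python3 -m handwheel '[{"x":2,"y":-3},{"x":5,"y":-7},{"x":8,"y":-11},{"x":11,"y":-15.5},{"x":14,"y":-20},{"x":17,"y":-24},{"x":20,"y":-28.5},{"x":23,"y":-33},{"x":26,"y":-37},{"x":29,"y":-41.5},{"x":32,"y":-46},{"x":35,"y":-50},{"x":38,"y":-54.5},{"x":41,"y":-59},{"x":44,"y":-63},{"x":47,"y":-67.5},{"x":49.5,"y":-71},{"x":51,"y":-73.5},{"x":51.7,"y":-74.4,"rz":0.66},{"x":51.7,"y":-74.4,"rz":0.66}]' 5; python3 go.py .4502 .2802 .20 18.3
```

```text
t 1.2 p [ 0.203  -0.5911  0.2313] yaw 18.96 tilt [-0.  0. -1.] F [-0.3  0.5 -0.2] M [ 0. -0.  0.] gap 0.998 q6 -0.11
shift cm [ 51.68 -74.38   3.13] turn deg [-0.    0.    0.66]invalid input
```

```bash
python3 -m handwheel '[{"x":2,"y":-3,"z":0,"rx":0,"ry":0,"rz":0}]' 5.0; python3 -m handwheel '[{"x":2,"y":-3}]'; python3 -m handwheel --help | head -20; python3 go.py
```

```text
clock: 1.28
position: [0.2107, -0.5605, 0.231]
tcp_rot: [3.096, 0.512, -0.002]
wrist_force: [0.2, -0.3, 0.3]
finger_gap: 0.886
t 1.28 p [ 0.2107 -0.5605  0.231 ] yaw 18.77 tilt [-0.001 -0.004 -1.   ] F [ 0.2 -0.3  0.3] M [ 0.01 -0.    0.  ] gap 0.886 q6 -0.08invalid input
invalid input: not JSON, or not a number
```

```bash
python3 -m handwheel '[{"x":3,"y":-4,"z":0,"rx":0,"ry":0,"rz":0},{"x":6,"y":-8.5,"z":0,"rx":0,"ry":0,"rz":0},{"x":9,"y":-13,"z":0,"rx":0,"ry":0,"rz":0},{"x":12,"y":-17,"z":0,"rx":0,"ry":0,"rz":0},{"x":15,"y":-21.5,"z":0,"rx":0,"ry":0,"rz":0},{"x":18,"y":-26,"z":0,"rx":0,"ry":0,"rz":0},{"x":21,"y":-30,"z":0,"rx":0,"ry":0,"rz":0},{"x":24,"y":-34.5,"z":0,"rx":0,"ry":0,"rz":0},{"x":27,"y":-39,"z":0,"rx":0,"ry":0,"rz":0},{"x":30,"y":-43,"z":0,"rx":0,"ry":0,"rz":0},{"x":33,"y":-47.5,"z":0,"rx":0,"ry":0,"rz":0},{"x":36,"y":-52,"z":0,"rx":0,"ry":0,"rz":0},{"x":39,"y":-56,"z":0,"rx":0,"ry":0,"rz":0},{"x":42,"y":-60.5,"z":0,"rx":0,"ry":0,"rz":0},{"x":45,"y":-64.5,"z":0,"rx":0,"ry":0,"rz":0},{"x":47.5,"y":-68.3,"z":0,"rx":0,"ry":0,"rz":0},{"x":49,"y":-70.4,"z":0,"rx":0,"ry":0,"rz":0},{"x":49.7,"y":-71.4,"z":0,"rx":0,"ry":0,"rz":0.7},{"x":49.7,"y":-71.4,"z":0,"rx":0,"ry":0,"rz":0.7},{"x":49.7,"y":-71.4,"z":0,"rx":0,"ry":0,"rz":0.7}]' 5; python3 go.py .4502 .2802 .13 18.3
```

```text
clock: 2.95
position: [0.4404, 0.2476, 0.2315]
tcp_rot: [3.102, 0.5, 0.001]
wrist_force: [0.2, -0.7, 0.5]
finger_gap: 0.586
t 2.95 p [0.4404 0.2476 0.2315] yaw 18.3 tilt [ 0.001  0.    -1.   ] F [ 0.2 -0.7  0.5] M [-0.04 -0.01 -0.01] gap 0.586 q6 1.62
shift cm [ 1.95 -2.79 10.16] turn deg [ 0.01 -0.05  0.  ]
```

```bash
python3 -m handwheel '[{"x":1.9,"y":-2.8,"z":0,"rx":0,"ry":0,"rz":0},{"x":1.9,"y":-2.8,"z":5,"rx":0,"ry":0,"rz":0},{"x":1.9,"y":-2.8,"z":9,"rx":0,"ry":0,"rz":0},{"x":1.9,"y":-2.8,"z":10,"rx":0,"ry":0,"rz":0},{"x":1.9,"y":-2.8,"z":10,"rx":0,"ry":0,"rz":0},{"x":1.9,"y":-2.8,"z":10,"rx":0,"ry":0,"rz":0}]' 5; python3 go.py .4502 .2802 .062 18.3
python3 - <<'E'
from m import *
im=read_camera("top"); cv2.imwrite("pics/t1.png",cv2.resize(im[200:320,170:330],None,fx=5,fy=5,interpolation=2))
im=read_camera("side"); cv2.imwrite("pics/s1.png",cv2.resize(im[130:260,200:350],None,fx=4.6,fy=4.6,interpolation=2))
E
```

```text
clock: 3.45
position: [0.4487, 0.2775, 0.1304]
tcp_rot: [3.101, 0.498, -0.004]
wrist_force: [0.1, 0.0, 0.2]
finger_gap: 0.588
t 3.45 p [0.4487 0.2775 0.1304] yaw 18.26 tilt [-0.002 -0.001 -1.   ] F [0.1 0.  0.2] M [-0.04 -0.01 -0.04] gap 0.588 q6 1.67
shift cm [ 0.24 -0.21  6.84] turn deg [ 0.02  0.15 -0.04]
```

View pics/s1.png

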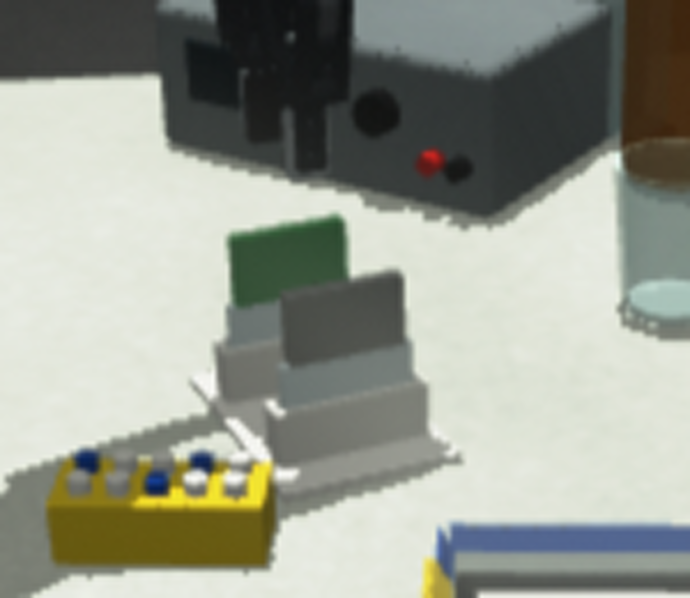

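View pics/t1.png

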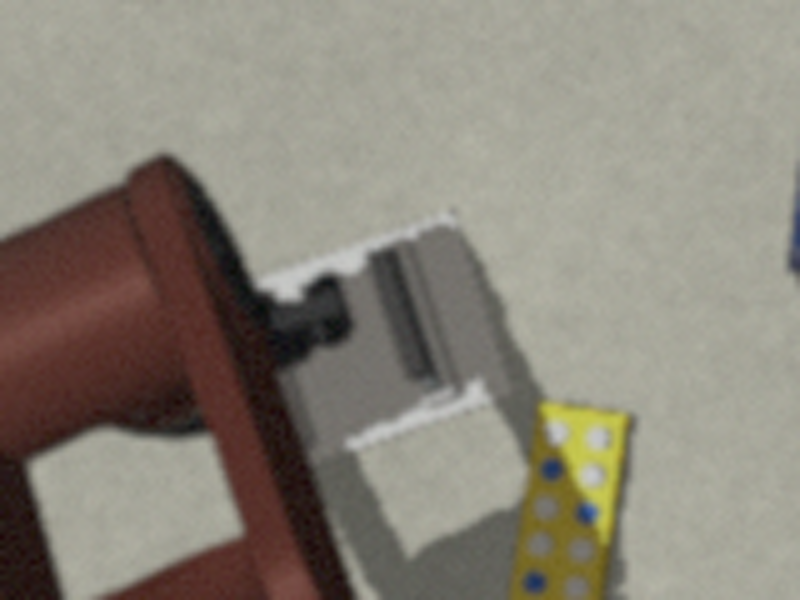

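The fingers straddle the tab from above: in the side crop the tips are at (265,140) and (310,170), with the tab at (290,260). Descending to grasp.

```bash
python3 -m handwheel '[{"x":0.2,"y":-0.2,"z":2,"rx":0,"ry":0,"rz":0},{"x":0.2,"y":-0.2,"z":4,"rx":0,"ry":0,"rz":0},{"x":0.2,"y":-0.2,"z":5.8,"rx":0,"ry":0,"rz":0},{"x":0.2,"y":-0.2,"z":6.8,"rx":0,"ry":0,"rz":0},{"x":0.2,"y":-0.2,"z":6.8,"rx":0,"ry":0,"rz":0},{"x":0.2,"y":-0.2,"z":6.8,"rx":0,"ry":0,"rz":0}]' 5; python3 go.py .4502 .2802 .062 18.3
```

```text
clock: 4.05
position: [0.4518, 0.2806, 0.0646]
tcp_rot: [-3.101, -0.498, -0.003]
wrist_force: [-0.9, -0.6, 0.6]
finger_gap: 0.59
t 4.05 p [0.4518 0.2806 0.0646] yaw 18.24 tilt [ 0.002  0.001 -1.   ] F [-0.9 -0.6  0.6] M [ 0.01 -0.03  0.04] gap 0.59 q6 1.68
shift cm [-0.17 -0.01  0.26] turn deg [-0.01 -0.11 -0.06]
```

Good. Now close the fingers.

```bash
python3 -m handwheel '[{"x":0,"y":0,"z":0,"rx":0,"ry":0,"rz":0},{"x":0,"y":0,"z":0,"rx":0,"ry":0,"rz":0},{"x":0,"y":0,"z":0,"rx":0,"ry":0,"rz":0},{"x":0,"y":0,"z":0,"rx":0,"ry":0,"rz":0},{"x":0,"y":0,"z":0,"rx":0,"ry":0,"rz":0},{"x":0,"y":0,"z":0,"rx":0,"ry":0,"rz":0},{"x":0,"y":0,"z":0,"rx":0,"ry":0,"rz":0},{"x":0,"y":0,"z":0,"rx":0,"ry":0,"rz":0}]' 0; python3 go.py
```

```text
clock: 4.72
position: [0.4516, 0.2817, 0.0648]
tcp_rot: [-3.1, -0.497, -0.003]
wrist_force: [-2.0, 3.8, 6.6]
finger_gap: 0.109
t 4.72 p [0.4516 0.2817 0.0648] yaw 18.21 tilt [ 0.002  0.003 -1.   ] F [-2.   3.8  6.6] M [ 0.75  0.44 -0.18] gap 0.109 q6 1.68
```

```bash
python3 -m handwheel '[{"x":0,"y":0,"z":-0.5,"rx":0,"ry":0,"rz":0},{"x":0,"y":0,"z":-1.5,"rx":0,"ry":0,"rz":0},{"x":0,"y":0,"z":-3,"rx":0,"ry":0,"rz":0},{"x":0,"y":0,"z":-5,"rx":0,"ry":0,"rz":0},{"x":0,"y":0,"z":-7,"rx":0,"ry":0,"rz":0},{"x":0,"y":0,"z":-9,"rx":0,"ry":0,"rz":0},{"x":0,"y":0,"z":-11,"rx":0,"ry":0,"rz":0},{"x":0,"y":0,"z":-12.5,"rx":0,"ry":0,"rz":0},{"x":0,"y":0,"z":-13,"rx":0,"ry":0,"rz":0},{"x":0,"y":0,"z":-13,"rx":0,"ry":0,"rz":0}]'; python3 go.py .553 -.0332 .195 -8.4
python3 - <<'E'
from m import *
im=read_camera("side"); cv2.imwrite("pics/s2.png",im)
E
```

```text
clock: 5.55
position: [0.4518, 0.2801, 0.1948]
tcp_rot: [3.101, 0.499, 0.005]
wrist_force: [0.5, -0.2, -1.4]
finger_gap: 0.107
t 5.55 p [0.4518 0.2801 0.1948] yaw 18.27 tilt [ 0.003 -0.    -1.   ] F [ 0.5 -0.2 -1.4] M [-0.03 -0.02  0.02] gap 0.107 q6 1.68
shift cm [-2.100e-01  3.292e+01  2.000e-02] turn deg [ 2.000e-02 -1.800e-01  2.667e+01]
```

View pics/s2.png

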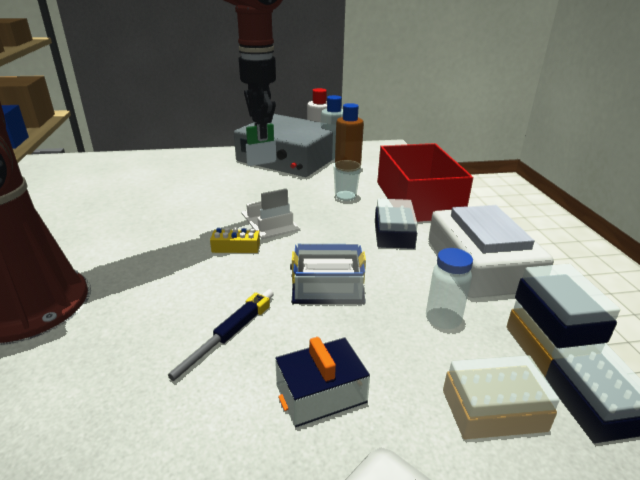

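The green cassette hangs in the gripper at (261,143) and the spare still stands in the rack. Moving over the tank.

```bash
python3 -m handwheel '[{"x":0,"y":1,"z":0,"rx":0,"ry":0,"rz":1},{"x":0,"y":3,"z":0,"rx":0,"ry":0,"rz":3},{"x":0,"y":6,"z":0,"rx":0,"ry":0,"rz":5},{"x":0,"y":9,"z":0,"rx":0,"ry":0,"rz":8},{"x":0,"y":12,"z":0,"rx":0,"ry":0,"rz":11},{"x":0,"y":15,"z":0,"rx":0,"ry":0,"rz":14},{"x":0,"y":18,"z":0,"rx":0,"ry":0,"rz":17},{"x":0,"y":21,"z":0,"rx":0,"ry":0,"rz":20},{"x":0,"y":24,"z":0,"rx":0,"ry":0,"rz":22},{"x":-0.1,"y":27,"z":0,"rx":0,"ry":0,"rz":24},{"x":-0.1,"y":29.5,"z":0,"rx":0,"ry":0,"rz":25},{"x":-0.2,"y":31.5,"z":0,"rx":0,"ry":0,"rz":26},{"x":-0.2,"y":32.6,"z":0,"rx":0,"ry":0,"rz":26.7},{"x":-0.2,"y":32.9,"z":0,"rx":0,"ry":0,"rz":26.7},{"x":-0.2,"y":32.9,"z":0,"rx":0,"ry":0,"rz":26.7},{"x":-0.2,"y":32.9,"z":0,"rx":0,"ry":0,"rz":26.7},{"x":-0.2,"y":32.9,"z":0,"rx":0,"ry":0,"rz":26.7}]'; python3 go.py .553 -.0332 .152 -8.4
```

```text
clock: 7.02
position: [0.5514, -0.0317, 0.1929]
tcp_rot: [-3.133, 0.229, 0.002]
wrist_force: [-0.7, -0.6, 0.3]
finger_gap: 0.109
t 7.02 p [ 0.5514 -0.0317  0.1929] yaw -8.37 tilt [-0.001  0.001 -1.   ] F [-0.7 -0.6  0.3] M [ 0.04 -0.06  0.03] gap 0.109 q6 1.53
shift cm [0.19 0.13 4.08] turn deg [-0.02  0.07  0.03]
```

```bash
python3 -m handwheel '[{"x":0,"y":0.1,"z":1,"rx":0,"ry":0,"rz":0},{"x":0.1,"y":0.1,"z":2.5,"rx":0,"ry":0,"rz":0},{"x":0.2,"y":0.1,"z":4,"rx":0,"ry":0,"rz":0},{"x":0.2,"y":0.1,"z":4.8,"rx":0,"ry":0,"rz":0},{"x":0.2,"y":0.1,"z":5,"rx":0,"ry":0,"rz":0},{"x":0.2,"y":0.1,"z":5,"rx":0,"ry":0,"rz":0},{"x":0.2,"y":0.1,"z":5,"rx":0,"ry":0,"rz":0}]'; python3 go.py .553 -.0332 .143 -8.4
python3 - <<'E'
from m import *
s=read_state();p=s["position"];M=R.from_rotvec(s["tcp_rot"]).as_matrix();a=np.arctan2(M[1,0],M[0,0])
im=read_camera("side"); cv2.imwrite("pics/s3raw.png",im); sc=5;o=np.array([270,170])
im=cv2.resize(im[170:290,270:400],None,fx=sc,fy=sc,interpolation=2);raw=im.copy()
C=(p[0],p[1],a); dz=p[2]-.0588
T=(.5530,-.0332,np.deg2rad(-8.4))
draw(im,"side",C,box(.062,.010,.052,.09),(0,0,255),sc,o,dz);draw(im,"side",C,box(.07,.006,.0,.052),(0,0,255),sc,o,dz)
draw(im,"side",T,box(.075,.0094,.008,.048),(255,0,255),sc,o);draw(im,"side",T,box(.114,.086,.048,.069),(0,255,255),sc,o)
cv2.imwrite("pics/s3.png",im);cv2.imwrite("pics/s3r.png",raw)
t=read_camera("top");cv2.imwrite("pics/t3.png",cv2.resize(t[180:280,290:420],None,fx=5.5,fy=5.5,interpolation=2))
E
```

```text
clock: 7.6
position: [0.554, -0.0339, 0.1436]
tcp_rot: [3.133, -0.231, 0.001]
wrist_force: [0.5, 0.2, -0.7]
finger_gap: 0.103
t 7.6 p [ 0.554  -0.0339  0.1436] yaw -8.42 tilt [ 0.001 -0.    -1.   ] F [ 0.5  0.2 -0.7] M [-0.    0.02 -0.01] gap 0.103 q6 1.53
shift cm [-0.11 -0.05  0.06] turn deg [ 0.   -0.03 -0.02]
```

View pics/s3.png

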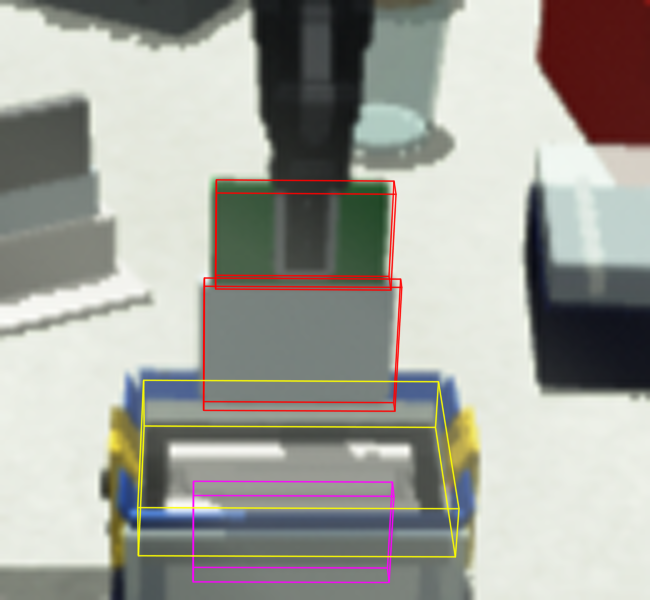

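View pics/s3r.png

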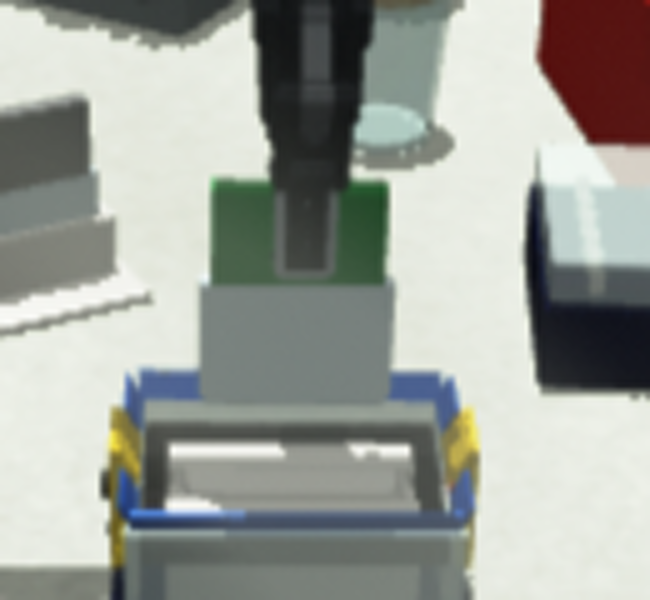

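View pics/t3.png

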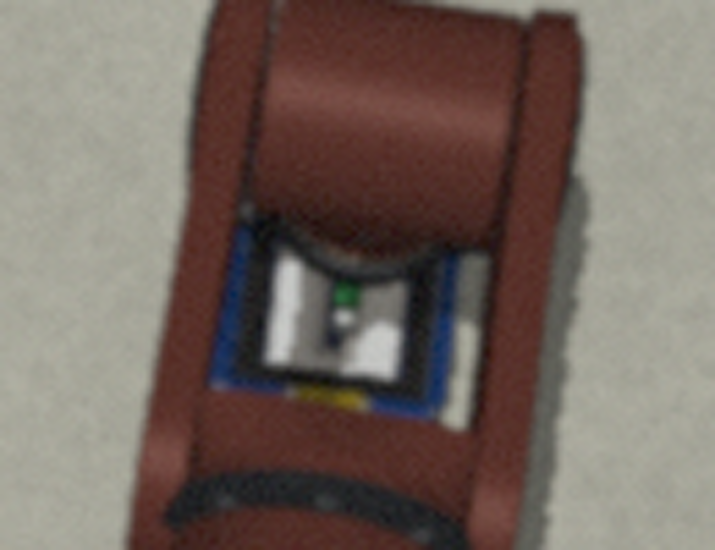

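The held cassette sits about 1 px (1.5 mm) towards -x from the tool centre: its tab edges are at 211 and 388, against 216 and 394 drawn. That agrees with the grasp reading. Its foot is above the slot, so I'll correct the offset and lower to just inside the mouth.

```bash
python3 -m handwheel '[{"x":0.1,"y":-0.05,"z":0.5,"rx":0,"ry":0,"rz":0},{"x":0.1,"y":-0.05,"z":1.2,"rx":0,"ry":0,"rz":0},{"x":0.1,"y":-0.05,"z":2,"rx":0,"ry":0,"rz":0},{"x":0.1,"y":-0.05,"z":2.6,"rx":0,"ry":0,"rz":0},{"x":0.1,"y":-0.05,"z":3.1,"rx":0,"ry":0,"rz":0},{"x":0.1,"y":-0.05,"z":3.4,"rx":0,"ry":0,"rz":0},{"x":0.1,"y":-0.05,"z":3.4,"rx":0,"ry":0,"rz":0}]'; python3 go.py .5545 -.0333 .067 -8.4
```

```text
clock: 8.28
position: [0.5539, -0.0336, 0.1079]
tcp_rot: [-3.133, 0.231, 0.004]
wrist_force: [-0.2, -0.6, -0.2]
finger_gap: 0.106
t 8.28 p [ 0.5539 -0.0336  0.1079] yaw -8.45 tilt [-0.002  0.    -1.   ] F [-0.2 -0.6 -0.2] M [0.   0.01 0.03] gap 0.106 q6 1.53
shift cm [ 0.06 -0.04  4.09] turn deg [-0.    0.14 -0.05]
```

```bash
python3 -m handwheel '[{"x":0.04,"y":0,"z":0.4,"rx":0,"ry":0,"rz":0},{"x":0.04,"y":0,"z":0.8,"rx":0,"ry":0,"rz":0},{"x":0.04,"y":0,"z":1.2,"rx":0,"ry":0,"rz":0},{"x":0.04,"y":0,"z":1.2,"rx":0,"ry":0,"rz":0}]'; python3 go.py .5545 -.0333 .067 -8.4
```

```text
clock: 8.62
position: [0.5546, -0.0337, 0.0963]
tcp_rot: [-3.133, 0.231, 0.003]
wrist_force: [-0.9, 0.6, -1.7]
finger_gap: 0.107
t 8.62 p [ 0.5546 -0.0337  0.0963] yaw -8.45 tilt [-0.002  0.    -1.   ] F [-0.9  0.6 -1.7] M [0.01 0.   0.01] gap 0.107 q6 1.53
shift cm [-0.01 -0.03  2.93] turn deg [-0.    0.09 -0.05]
```

The foot is 10 mm inside the slot with no contact force. Continuing down.

```bash
python3 -m handwheel '[{"x":0,"y":0,"z":0.4,"rx":0,"ry":0,"rz":0},{"x":0,"y":0,"z":0.8,"rx":0,"ry":0,"rz":0},{"x":0,"y":0,"z":1.2,"rx":0,"ry":0,"rz":0},{"x":0,"y":0,"z":1.6,"rx":0,"ry":0,"rz":0},{"x":0,"y":0,"z":2,"rx":0,"ry":0,"rz":0},{"x":0,"y":0,"z":2.3,"rx":0,"ry":0,"rz":0},{"x":0,"y":0,"z":2.6,"rx":0,"ry":0,"rz":0},{"x":0,"y":0,"z":2.6,"rx":0,"ry":0,"rz":0}]'; python3 go.py .5545 -.0333 .067 -8.4
```

```text
clock: 9.28
position: [0.5546, -0.0337, 0.0704]
tcp_rot: [-3.133, 0.231, 0.002]
wrist_force: [-0.3, -0.6, -1.1]
finger_gap: 0.103
t 9.28 p [ 0.5546 -0.0337  0.0704] yaw -8.45 tilt [-0.002  0.    -1.   ] F [-0.3 -0.6 -1.1] M [ 0.03 -0.05 -0.01] gap 0.103 q6 1.53
shift cm [-0.02 -0.03  0.34] turn deg [-0.    0.09 -0.05]
```

```bash
python3 -m handwheel '[{"x":0,"y":0,"z":0.15,"rx":0,"ry":0,"rz":0},{"x":0,"y":0,"z":0.3,"rx":0,"ry":0,"rz":0},{"x":0,"y":0,"z":0.4,"rx":0,"ry":0,"rz":0},{"x":0,"y":0,"z":0.4,"rx":0,"ry":0,"rz":0}]'; python3 go.py .5545 -.0333 .067 -8.4
```

```text
clock: 9.62
position: [0.5552, -0.0338, 0.0672]
tcp_rot: [-3.133, 0.231, 0.0]
wrist_force: [0.1, 0.6, -0.9]
finger_gap: 0.109
t 9.62 p [ 0.5552 -0.0338  0.0672] yaw -8.45 tilt [-0.  0. -1.] F [ 0.1  0.6 -0.9] M [-0.   -0.05  0.02] gap 0.109 q6 1.53
shift cm [-0.07 -0.04  0.02] turn deg [-0.    0.01 -0.05]
```

```bash
python3 -m handwheel '[{"x":0,"y":0,"z":0.05,"rx":0,"ry":0,"rz":0},{"x":0,"y":0,"z":0.1,"rx":0,"ry":0,"rz":0},{"x":0,"y":0,"z":0.1,"rx":0,"ry":0,"rz":0}]'; python3 go.py; python3 -m handwheel '[{"x":0,"y":0,"z":0.05,"rx":0,"ry":0,"rz":0},{"x":0,"y":0,"z":0.1,"rx":0,"ry":0,"rz":0},{"x":0,"y":0,"z":0.1,"rx":0,"ry":0,"rz":0}]'; python3 go.py
```

```text
clock: 9.87
position: [0.5555, -0.0338, 0.0668]
tcp_rot: [3.133, -0.231, 0.001]
wrist_force: [-0.8, 0.6, 1.9]
finger_gap: 0.107
t 9.87 p [ 0.5555 -0.0338  0.0668] yaw -8.45 tilt [ 0. -0. -1.] F [-0.8  0.6  1.9] M [0.06 0.17 0.05] gap 0.107 q6 1.53
clock: 10.12
position: [0.5558, -0.0338, 0.0668]
tcp_rot: [3.133, -0.231, 0.001]
wrist_force: [-2.4, 0.3, 7.3]
finger_gap: 0.102
t 10.12 p [ 0.5558 -0.0338  0.0668] yaw -8.44 tilt [ 0.001 -0.    -1.   ] F [-2.4  0.3  7.3] M [ 0.09  0.52 -0.06] gap 0.102 q6 1.53
```

Contact came at exactly the predicted home height (TCP 0.0668). I'll add a slight extra push, then release to a narrow opening and rise.

```bash
python3 -m handwheel '[{"x":0,"y":0,"z":0.1,"rx":0,"ry":0,"rz":0},{"x":0,"y":0,"z":0.1,"rx":0,"ry":0,"rz":0},{"x":0,"y":0,"z":0.1,"rx":0,"ry":0,"rz":0}]'; python3 go.py; python3 -m handwheel '[{"x":0,"y":0,"z":-0.1,"rx":0,"ry":0,"rz":0},{"x":0,"y":0,"z":-0.2,"rx":0,"ry":0,"rz":0},{"x":0,"y":0,"z":-0.2,"rx":0,"ry":0,"rz":0},{"x":0,"y":0,"z":-0.2,"rx":0,"ry":0,"rz":0},{"x":0,"y":0,"z":-0.2,"rx":0,"ry":0,"rz":0},{"x":0,"y":0,"z":-0.2,"rx":0,"ry":0,"rz":0}]' 3; python3 go.py
```

```text
clock: 10.37
position: [0.5561, -0.0339, 0.0668]
tcp_rot: [3.133, -0.231, 0.001]
wrist_force: [-4.8, 1.5, 11.1]
finger_gap: 0.107
t 10.37 p [ 0.5561 -0.0339  0.0668] yaw -8.44 tilt [ 0.001 -0.    -1.   ] F [-4.8  1.5 11.1] M [0.08 0.81 0.05] gap 0.107 q6 1.53
clock: 10.87
position: [0.555, -0.0337, 0.0659]
tcp_rot: [-3.133, 0.231, 0.001]
wrist_force: [1.0, -0.8, -0.7]
finger_gap: 0.348
t 10.87 p [ 0.555  -0.0337  0.0659] yaw -8.45 tilt [-0.001  0.    -1.   ] F [ 1.  -0.8 -0.7] M [-0.06 -0.01  0.06] gap 0.348 q6 1.53
```

```bash
python3 -m handwheel '[{"x":0,"y":0,"z":-1,"rx":0,"ry":0,"rz":0},{"x":0,"y":0,"z":-3,"rx":0,"ry":0,"rz":0},{"x":0,"y":0,"z":-6,"rx":0,"ry":0,"rz":0},{"x":0,"y":0,"z":-9,"rx":0,"ry":0,"rz":0},{"x":0,"y":0,"z":-12,"rx":0,"ry":0,"rz":0},{"x":0,"y":0,"z":-14,"rx":0,"ry":0,"rz":0},{"x":0,"y":0,"z":-14,"rx":0,"ry":0,"rz":0}]'; python3 go.py .4985 -.2862 .205 103.5
```

```text
clock: 11.45
position: [0.5592, -0.0345, 0.2135]
tcp_rot: [3.132, -0.231, 0.019]
wrist_force: [0.3, -0.1, 1.4]
finger_gap: 0.349
t 11.45 p [ 0.5592 -0.0345  0.2135] yaw -8.44 tilt [ 0.012 -0.002 -1.   ] F [ 0.3 -0.1  1.4] M [-0.05 -0.05  0.01] gap 0.349 q6 1.53
shift cm [-2.32 25.79  0.83] turn deg [   0.7    -0.43 -111.94]
```

```bash
python3 -m handwheel '[{"x":0,"y":1,"z":0,"rx":0,"ry":0,"rz":-5},{"x":-0.2,"y":2.5,"z":0,"rx":0,"ry":0,"rz":-12},{"x":-0.4,"y":4,"z":0,"rx":0,"ry":0,"rz":-19},{"x":-0.6,"y":6,"z":0,"rx":0,"ry":0,"rz":-26},{"x":-0.8,"y":8,"z":0,"rx":0,"ry":0,"rz":-33},{"x":-1,"y":10,"z":0,"rx":0,"ry":0,"rz":-40},{"x":-1.2,"y":12,"z":0,"rx":0,"ry":0,"rz":-47},{"x":-1.4,"y":14,"z":0,"rx":0,"ry":0,"rz":-54},{"x":-1.6,"y":16,"z":0,"rx":0,"ry":0,"rz":-61},{"x":-1.7,"y":18,"z":0,"rx":0,"ry":0,"rz":-68},{"x":-1.8,"y":20,"z":0,"rx":0,"ry":0,"rz":-75},{"x":-1.9,"y":22,"z":0,"rx":0,"ry":0,"rz":-82},{"x":-2,"y":23.5,"z":0,"rx":0,"ry":0,"rz":-89},{"x":-2.1,"y":24.7,"z":0,"rx":0,"ry":0,"rz":-96},{"x":-2.2,"y":25.4,"z":0,"rx":0,"ry":0,"rz":-103},{"x":-2.3,"y":25.8,"z":0,"rx":0,"ry":0,"rz":-109},{"x":-2.3,"y":25.8,"z":0,"rx":0,"ry":0,"rz":-112},{"x":-2.3,"y":25.8,"z":0,"rx":0,"ry":0,"rz":-112},{"x":-2.3,"y":25.8,"z":0,"rx":0,"ry":0,"rz":-112},{"x":-2.3,"y":25.8,"z":0,"rx":0,"ry":0,"rz":-112}]' 5; python3 go.py .4985 -.2862 .11 103.5
python3 - <<'E'
from m import *
im=read_camera("side"); cv2.imwrite("pics/s4f.png",im)
sc=4.4;o=np.array([230,165]);c=cv2.resize(im[165:300,230:390],None,fx=sc,fy=sc,interpolation=2)
T=(.5530,-.0332,np.deg2rad(-8.4));draw(c,"side",T,box(.062,.010,.06,.098),(0,0,255),sc,o);draw(c,"side",T,box(.114,.086,.048,.069),(0,255,255),sc,o)
cv2.imwrite("pics/s4.png",c)
t=read_camera("top");sc=5.5;o=np.array([290,180]);c=cv2.resize(t[180:280,290:420],None,fx=sc,fy=sc,interpolation=2)
cv2.imwrite("pics/t4r.png",c.copy());draw(c,"top",T,box(.062,.010,.06,.098),(0,0,255),sc,o);draw(c,"top",T,box(.114,.086,.048,.069),(0,255,255),sc,o);cv2.imwrite("pics/t4.png",c)
E
```

```text
clock: 13.12
position: [0.4944, -0.2853, 0.2058]
tcp_rot: [-1.945, -2.466, -0.0]
wrist_force: [-0.8, 0.4, 0.1]
finger_gap: 0.589
t 13.12 p [ 0.4944 -0.2853  0.2058] yaw 103.49 tilt [-0.001  0.001 -1.   ] F [-0.8  0.4  0.1] M [ 0.01 -0.01 -0.04] gap 0.589 q6 -0.88
shift cm [-0.2   0.39  9.58] turn deg [-0.03 -0.04 -0.01]
```

View pics/s4.png

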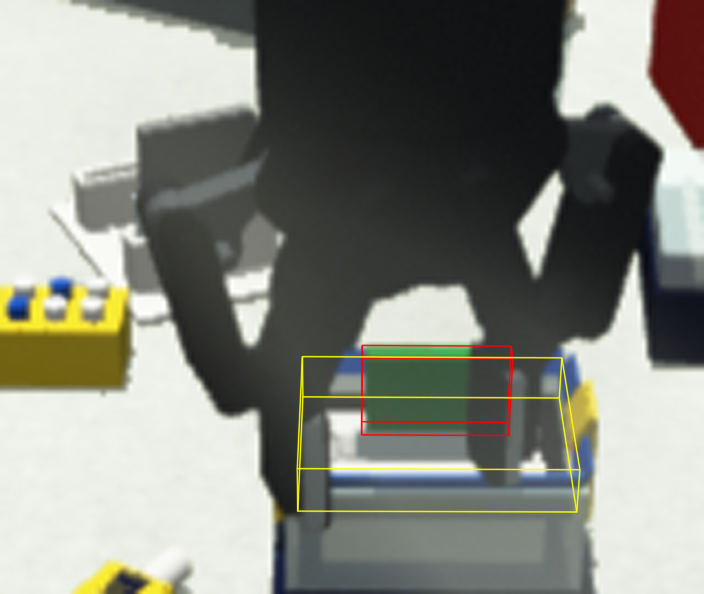

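View pics/t4.png

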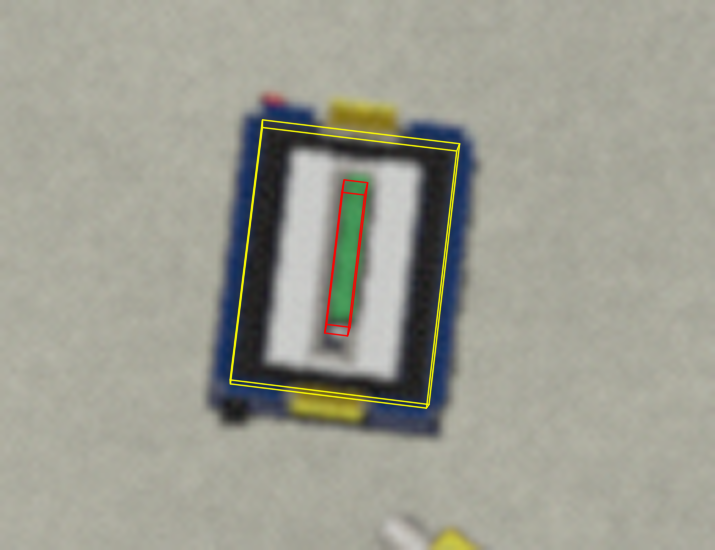

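View pics/t4r.png

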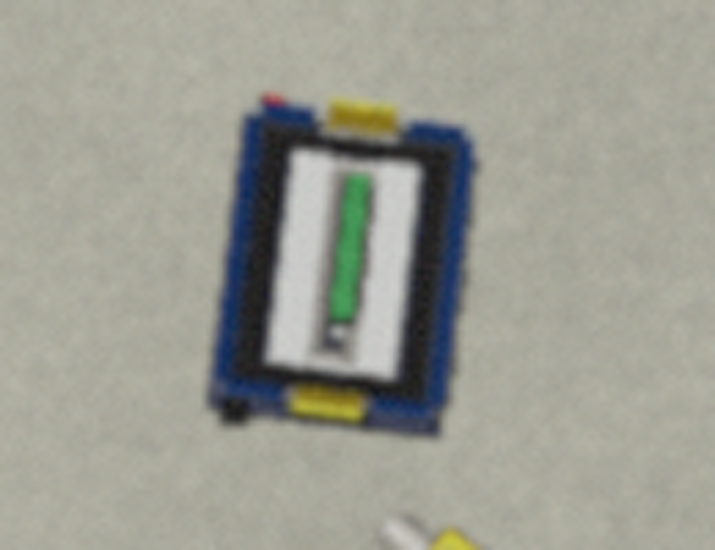

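View pics/s4f.png

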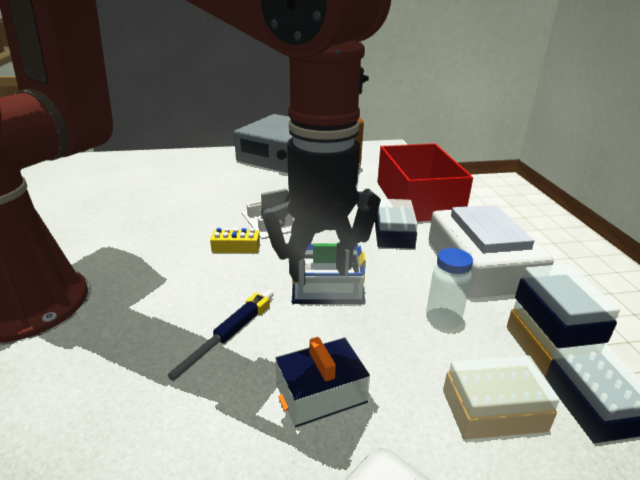

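In the top crop the tab (345,245) sits in the core's slot. In the side crop its top edge is at row 347 against 346 predicted, so the cassette is home. The top view shows it about 3 mm towards +x of the model, within slot play plus calibration error. The lid stands untouched. Moving to the handle.

```bash
python3 -m handwheel '[{"x":-0.1,"y":0.2,"z":2,"rx":0,"ry":0,"rz":0},{"x":-0.2,"y":0.4,"z":5,"rx":0,"ry":0,"rz":0},{"x":-0.2,"y":0.4,"z":8,"rx":0,"ry":0,"rz":0},{"x":-0.2,"y":0.4,"z":9.6,"rx":0,"ry":0,"rz":0},{"x":-0.2,"y":0.4,"z":9.6,"rx":0,"ry":0,"rz":0},{"x":-0.2,"y":0.4,"z":9.6,"rx":0,"ry":0,"rz":0}]'; python3 go.py .4987 -.2862 .0615 103.5
python3 - <<'E'
from m import *
im=read_camera("side"); cv2.imwrite("pics/s5.png",cv2.resize(im[260:430,230:420],None,fx=3.5,fy=3.5,interpolation=2))
E
```

```text
clock: 13.72
position: [0.4983, -0.2859, 0.1093]
tcp_rot: [-1.942, -2.466, 0.0]
wrist_force: [1.3, -0.8, -0.0]
finger_gap: 0.588
t 13.72 p [ 0.4983 -0.2859  0.1093] yaw 103.55 tilt [-0.002  0.002 -1.   ] F [ 1.3 -0.8 -0. ] M [-0.04  0.01 -0.04] gap 0.588 q6 -0.88
shift cm [-0.05  0.04  4.78] turn deg [-0.1  -0.12  0.05]
```

View pics/s5.png

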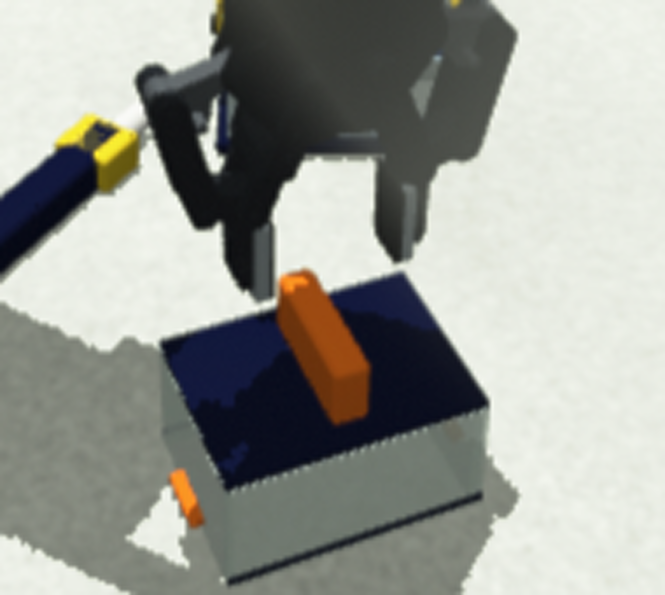

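The fingers straddle the handle: tips at (262,290) and (402,250), handle at (325,345). Descend and close.

```bash
python3 -m handwheel '[{"x":0,"y":0,"z":1.5,"rx":0,"ry":0,"rz":0},{"x":0,"y":0,"z":3,"rx":0,"ry":0,"rz":0},{"x":0,"y":0,"z":4,"rx":0,"ry":0,"rz":0},{"x":0,"y":0,"z":4.7,"rx":0,"ry":0,"rz":0},{"x":0,"y":0,"z":4.7,"rx":0,"ry":0,"rz":0}]';python3 go.py .4987 -.2862 .0615 103.5; python3 -m handwheel '[{"x":0,"y":0,"z":0,"rx":0,"ry":0,"rz":0},{"x":0,"y":0,"z":0,"rx":0,"ry":0,"rz":0},{"x":0,"y":0,"z":0,"rx":0,"ry":0,"rz":0},{"x":0,"y":0,"z":0,"rx":0,"ry":0,"rz":0},{"x":0,"y":0,"z":0,"rx":0,"ry":0,"rz":0},{"x":0,"y":0,"z":0,"rx":0,"ry":0,"rz":0},{"x":0,"y":0,"z":0,"rx":0,"ry":0,"rz":0},{"x":0,"y":0,"z":0,"rx":0,"ry":0,"rz":0}]' 0; python3 go.py
```

```text
clock: 14.18
position: [0.4986, -0.2863, 0.0628]
tcp_rot: [-1.943, -2.467, 0.0]
wrist_force: [0.7, -0.5, -0.5]
finger_gap: 0.586
t 14.18 p [ 0.4986 -0.2863  0.0628] yaw 103.55 tilt [-0.001  0.001 -1.   ] F [ 0.7 -0.5 -0.5] M [ 0.05 -0.01 -0.03] gap 0.586 q6 -0.88
shift cm [0.01 0.01 0.13] turn deg [-0.04 -0.05  0.05]
clock: 14.85
position: [0.5, -0.2874, 0.0647]
tcp_rot: [1.942, 2.466, 0.0]
wrist_force: [0.3, 0.5, 5.7]
finger_gap: 0.175
t 14.85 p [ 0.5    -0.2874  0.0647] yaw 103.55 tilt [ 0.002 -0.002 -1.   ] F [0.3 0.5 5.7] M [-0.02  0.02 -0.  ] gap 0.175 q6 -0.88
```

```bash
python3 -m handwheel '[{"x":0,"y":0,"z":-0.3,"rx":0,"ry":0,"rz":0},{"x":0,"y":0,"z":-1,"rx":0,"ry":0,"rz":0},{"x":0,"y":0,"z":-2.5,"rx":0,"ry":0,"rz":0},{"x":0,"y":0,"z":-4.5,"rx":0,"ry":0,"rz":0},{"x":0,"y":0,"z":-6.5,"rx":0,"ry":0,"rz":0},{"x":0,"y":0,"z":-8.5,"rx":0,"ry":0,"rz":0},{"x":0,"y":0,"z":-10.5,"rx":0,"ry":0,"rz":0},{"x":0,"y":0,"z":-12.5,"rx":0,"ry":0,"rz":0},{"x":0,"y":0,"z":-13.5,"rx":0,"ry":0,"rz":0},{"x":0,"y":0,"z":-14,"rx":0,"ry":0,"rz":0},{"x":0,"y":0,"z":-14,"rx":0,"ry":0,"rz":0},{"x":0,"y":0,"z":-14,"rx":0,"ry":0,"rz":0}]';python3 go.py .554 -.0335 .2035 81.5
python3 - <<'E'
from m import *
im=read_camera("side"); cv2.imwrite("pics/s6.png",im)
E
```

```text
clock: 15.85
position: [0.4983, -0.2861, 0.2021]
tcp_rot: [-1.943, -2.466, 0.0]
wrist_force: [0.8, 0.7, -2.5]
finger_gap: 0.173
t 15.85 p [ 0.4983 -0.2861  0.2021] yaw 103.55 tilt [-0.002  0.001 -1.   ] F [ 0.8  0.7 -2.5] M [-0.01  0.06  0.05] gap 0.173 q6 -0.88
shift cm [23.25 11.34 -0.12] turn deg [-0.09 -0.07 22.05]
```

View pics/s6.png

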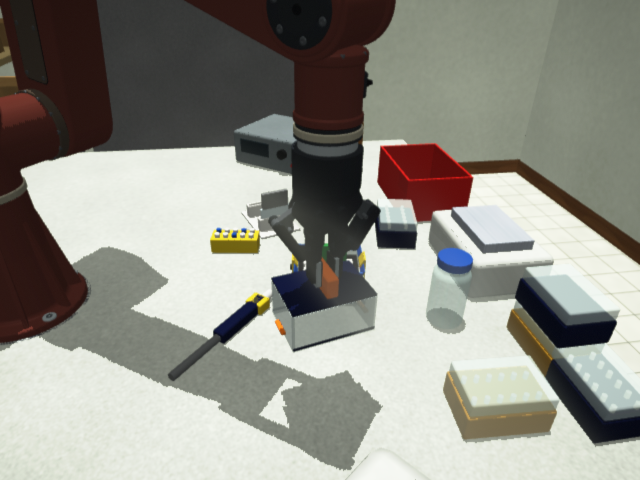

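The lid hangs level at (325,305) and the force reads its 2.4 N weight. Carrying it over the tank.

```bash
python3 -m handwheel '[{"x":0.8,"y":0.4,"z":-0.2,"rx":0,"ry":0,"rz":1},{"x":2,"y":1,"z":-0.5,"rx":0,"ry":0,"rz":2},{"x":4,"y":2,"z":-0.5,"rx":0,"ry":0,"rz":4},{"x":6,"y":3,"z":-0.5,"rx":0,"ry":0,"rz":6},{"x":8,"y":4,"z":-0.5,"rx":0,"ry":0,"rz":8},{"x":10,"y":5,"z":-0.5,"rx":0,"ry":0,"rz":10},{"x":12,"y":6,"z":-0.5,"rx":0,"ry":0,"rz":12},{"x":14,"y":7,"z":-0.5,"rx":0,"ry":0,"rz":14},{"x":16,"y":8,"z":-0.5,"rx":0,"ry":0,"rz":16},{"x":18,"y":9,"z":-0.5,"rx":0,"ry":0,"rz":18},{"x":20,"y":10,"z":-0.5,"rx":0,"ry":0,"rz":20},{"x":21.5,"y":10.6,"z":-0.5,"rx":0,"ry":0,"rz":21},{"x":22.6,"y":11.1,"z":-0.5,"rx":0,"ry":0,"rz":22},{"x":23.1,"y":11.3,"z":-0.5,"rx":0,"ry":0,"rz":22},{"x":23.3,"y":11.4,"z":-0.5,"rx":0,"ry":0,"rz":22},{"x":23.3,"y":11.4,"z":-0.5,"rx":0,"ry":0,"rz":22},{"x":23.3,"y":11.4,"z":-0.5,"rx":0,"ry":0,"rz":22},{"x":23.3,"y":11.4,"z":-0.5,"rx":0,"ry":0,"rz":22}]';python3 go.py .554 -.0335 .15 81.6
```

```text
clock: 17.4
position: [0.555, -0.0342, 0.208]
tcp_rot: [-2.38, -2.051, 0.001]
wrist_force: [-0.6, -0.4, -1.8]
finger_gap: 0.17
t 17.4 p [ 0.555  -0.0342  0.208 ] yaw 81.51 tilt [-0.001 -0.    -1.   ] F [-0.6 -0.4 -1.8] M [-0.05  0.03  0.05] gap 0.17 q6 -0.04
shift cm [ 0.06 -0.1   5.8 ] turn deg [-0.03  0.02 -0.09]
```

```bash
python3 -m handwheel '[{"x":0,"y":0,"z":1,"rx":0,"ry":0,"rz":0},{"x":0,"y":0,"z":2.5,"rx":0,"ry":0,"rz":0},{"x":0,"y":0,"z":4,"rx":0,"ry":0,"rz":0},{"x":0,"y":0,"z":5.2,"rx":0,"ry":0,"rz":0},{"x":0,"y":0,"z":6,"rx":0,"ry":0,"rz":0},{"x":0,"y":0,"z":6.4,"rx":0,"ry":0,"rz":0},{"x":0,"y":0,"z":6.4,"rx":0,"ry":0,"rz":0},{"x":0,"y":0,"z":6.4,"rx":0,"ry":0,"rz":0}]';python3 go.py .554 -.0335 .108 81.6
python3 - <<'E'
from m import *
im=read_camera("side"); sc=4.4;o=np.array([260,170]);c=cv2.resize(im[170:305,260:400],None,fx=sc,fy=sc,interpolation=2);cv2.imwrite("pics/s7r.png",c.copy())
s=read_state();p=s["position"];L=(p[0],p[1],np.deg2rad(-8.4));draw(c,"side",L,box(.110,.080,0,.058),(0,255,0),sc,o,p[2]-.064)
T=(.5535,-.0334,np.deg2rad(-8.4));draw(c,"side",T,box(.114,.086,.058,.069),(0,255,255),sc,o)
cv2.imwrite("pics/s7.png",c)
t=read_camera("top");sc=5.5;o=np.array([290,180]);c=cv2.resize(t[180:280,290:420],None,fx=sc,fy=sc,interpolation=2);draw(c,"top",L,box(.110,.080,0,.058),(0,255,0),sc,o,p[2]-.064);cv2.imwrite("pics/t7.png",c)
E
```

```text
clock: 18.07
position: [0.5554, -0.0335, 0.1444]
tcp_rot: [2.379, 2.051, 0.0]
wrist_force: [0.6, 0.8, -1.1]
finger_gap: 0.17
t 18.07 p [ 0.5554 -0.0335  0.1444] yaw 81.55 tilt [ 0. -0. -1.] F [ 0.6  0.8 -1.1] M [ 0.05  0.   -0.  ] gap 0.17 q6 -0.04
shift cm [-0.02 -0.14  3.64] turn deg [ 0.02  0.   -0.05]
```

View pics/s7.png

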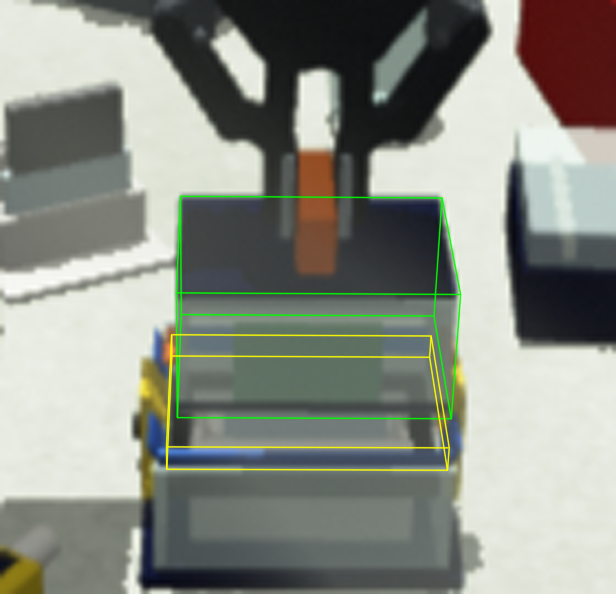

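View pics/s7r.png

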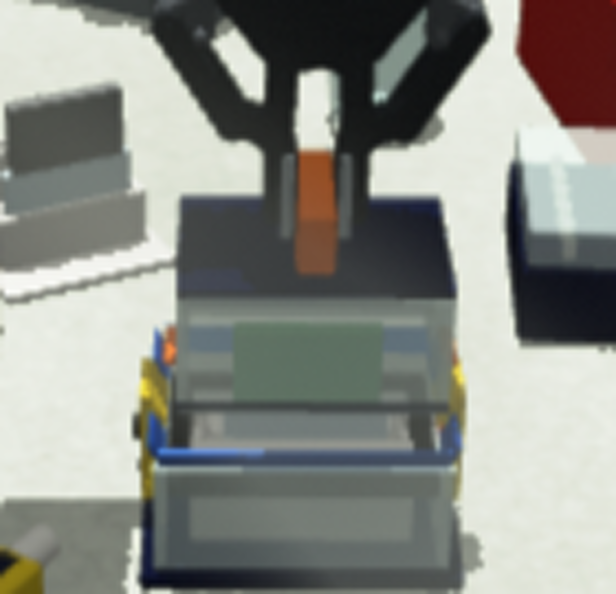

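View pics/t7.png

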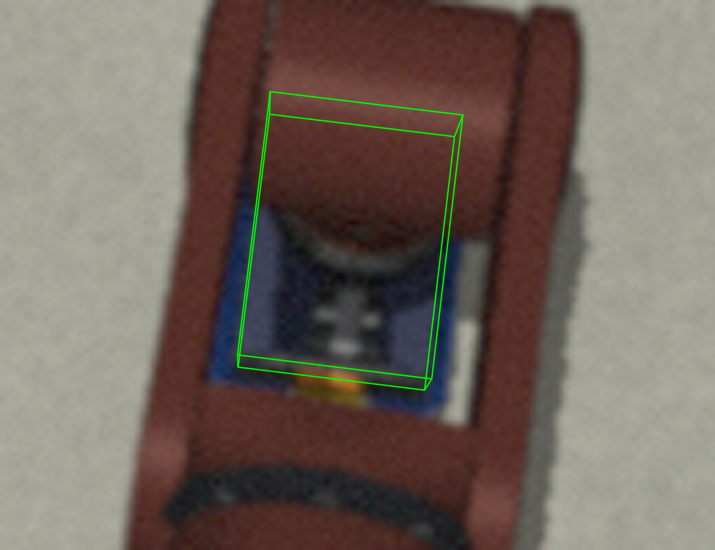

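In the side crop the lid front spans 178–450 (centre 314) and the tank rim 148–463 (centre 305.5), so the lid is about 2 mm too far towards +x. I'll shift it by -0.2 cm along tool y and lower to where the ribs meet the clips.

```bash
python3 -m handwheel '[{"x":0,"y":-0.1,"z":0.2,"rx":0,"ry":0,"rz":0},{"x":0,"y":-0.2,"z":0.5,"rx":0,"ry":0,"rz":0},{"x":0,"y":-0.2,"z":0.9,"rx":0,"ry":0,"rz":0},{"x":0,"y":-0.2,"z":1.3,"rx":0,"ry":0,"rz":0},{"x":0,"y":-0.2,"z":1.6,"rx":0,"ry":0,"rz":0},{"x":0,"y":-0.2,"z":1.6,"rx":0,"ry":0,"rz":0}]';python3 go.py .5535 -.0335 .108 81.6
```

```text
clock: 18.67
position: [0.5523, -0.0329, 0.1271]
tcp_rot: [-2.378, -2.051, 0.002]
wrist_force: [-0.8, -0.2, -2.4]
finger_gap: 0.173
t 18.67 p [ 0.5523 -0.0329  0.1271] yaw 81.55 tilt [-0.002  0.    -1.   ] F [-0.8 -0.2 -2.4] M [0.01 0.01 0.02] gap 0.173 q6 -0.04
shift cm [-0.04  0.13  1.91] turn deg [-0.12 -0.01 -0.05]
```

```bash
python3 -m handwheel '[{"x":0,"y":0.05,"z":0.2,"rx":0,"ry":0,"rz":0},{"x":0,"y":0.05,"z":0.4,"rx":0,"ry":0,"rz":0},{"x":0,"y":0.05,"z":0.4,"rx":0,"ry":0,"rz":0}]';python3 go.py .5535 -.0335 .108 81.6
python3 - <<'E'
from m import *
im=read_camera("side"); sc=4.4;c=cv2.resize(im[170:305,260:400],None,fx=sc,fy=sc,interpolation=2);cv2.imwrite("pics/s8.png",c)
E
```

```text
clock: 18.92
position: [0.5529, -0.033, 0.1241]
tcp_rot: [-2.378, -2.051, 0.002]
wrist_force: [-2.6, 0.2, -0.9]
finger_gap: 0.174
t 18.92 p [ 0.5529 -0.033   0.1241] yaw 81.56 tilt [-0.002  0.    -1.   ] F [-2.6  0.2 -0.9] M [ 0.04  0.47 -0.01] gap 0.174 q6 -0.04
shift cm [-0.04  0.07  1.61] turn deg [-0.13 -0.   -0.04]
```

View pics/s8.png

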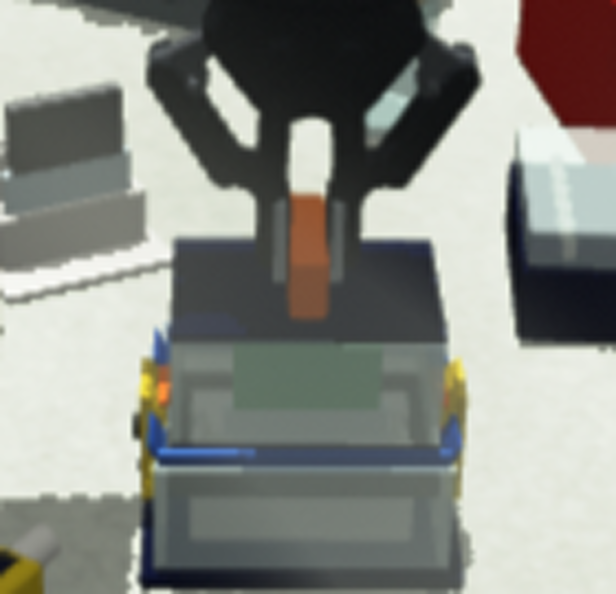

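The lid is in the mouth with both ribs at the clips (165,385 and 450,385). The small -x force means the +x clip touches first, so I'll back off 0.5 mm and press in small steps.

```bash
python3 -m handwheel '[{"x":0,"y":-0.05,"z":0.1,"rx":0,"ry":0,"rz":0},{"x":0,"y":-0.05,"z":0.2,"rx":0,"ry":0,"rz":0},{"x":0,"y":-0.05,"z":0.3,"rx":0,"ry":0,"rz":0},{"x":0,"y":-0.05,"z":0.3,"rx":0,"ry":0,"rz":0}]';python3 go.py; python3 -m handwheel '[{"x":0,"y":0,"z":0.1,"rx":0,"ry":0,"rz":0},{"x":0,"y":0,"z":0.2,"rx":0,"ry":0,"rz":0},{"x":0,"y":0,"z":0.3,"rx":0,"ry":0,"rz":0},{"x":0,"y":0,"z":0.3,"rx":0,"ry":0,"rz":0}]';python3 go.py
```

```text
clock: 19.3
position: [0.5536, -0.0332, 0.1221]
tcp_rot: [2.379, 2.051, 0.001]
wrist_force: [-3.6, 0.6, 4.8]
finger_gap: 0.173
t 19.3 p [ 0.5536 -0.0332  0.1221] yaw 81.55 tilt [ 0.001 -0.    -1.   ] F [-3.6  0.6  4.8] M [0.1  0.61 0.03] gap 0.173 q6 -0.04
clock: 19.63
position: [0.554, -0.0332, 0.1202]
tcp_rot: [2.378, 2.051, 0.001]
wrist_force: [-4.8, 0.9, 8.9]
finger_gap: 0.175
t 19.63 p [ 0.554  -0.0332  0.1202] yaw 81.56 tilt [ 0.001 -0.    -1.   ] F [-4.8  0.9  8.9] M [0.12 0.88 0.02] gap 0.175 q6 -0.04
```

```bash
python3 -m handwheel '[{"x":0,"y":-0.1,"z":0.1,"rx":0,"ry":0,"rz":0},{"x":0,"y":-0.1,"z":0.2,"rx":0,"ry":0,"rz":0},{"x":0,"y":-0.1,"z":0.3,"rx":0,"ry":0,"rz":0},{"x":0,"y":-0.1,"z":0.3,"rx":0,"ry":0,"rz":0}]';python3 go.py; python3 -m handwheel '[{"x":0,"y":0,"z":0.1,"rx":0,"ry":0,"rz":0},{"x":0,"y":0,"z":0.2,"rx":0,"ry":0,"rz":0},{"x":0,"y":0,"z":0.3,"rx":0,"ry":0,"rz":0},{"x":0,"y":0,"z":0.3,"rx":0,"ry":0,"rz":0}]';python3 go.py
```

```text
clock: 19.97
position: [0.5541, -0.0332, 0.1186]
tcp_rot: [2.377, 2.05, 0.004]
wrist_force: [-5.2, 1.2, 12.9]
finger_gap: 0.172
t 19.97 p [ 0.5541 -0.0332  0.1186] yaw 81.56 tilt [ 0.004 -0.001 -1.   ] F [-5.2  1.2 12.9] M [ 0.18  0.92 -0.06] gap 0.172 q6 -0.04
clock: 20.3
position: [0.5529, -0.033, 0.1122]
tcp_rot: [2.378, 2.051, 0.002]
wrist_force: [-0.3, -0.1, -0.2]
finger_gap: 0.173
t 20.3 p [ 0.5529 -0.033   0.1122] yaw 81.55 tilt [ 0.002 -0.    -1.   ] F [-0.3 -0.1 -0.2] M [0.06 0.11 0.01] gap 0.173 q6 -0.04
```

Snapped: force fell from 12.9 N to 0 and the lid dropped to about 48 mm. Keep pressing into the seal.

```bash
python3 -m handwheel '[{"x":0,"y":0,"z":0.15,"rx":0,"ry":0,"rz":0},{"x":0,"y":0,"z":0.3,"rx":0,"ry":0,"rz":0},{"x":0,"y":0,"z":0.45,"rx":0,"ry":0,"rz":0},{"x":0,"y":0,"z":0.45,"rx":0,"ry":0,"rz":0}]';python3 go.py; python3 -m handwheel '[{"x":0,"y":-0.05,"z":0.15,"rx":0,"ry":0,"rz":0},{"x":0,"y":-0.05,"z":0.3,"rx":0,"ry":0,"rz":0},{"x":0,"y":-0.05,"z":0.3,"rx":0,"ry":0,"rz":0},{"x":0,"y":-0.05,"z":0.3,"rx":0,"ry":0,"rz":0}]';python3 go.py
```

```text
clock: 20.63
position: [0.553, -0.0331, 0.109]
tcp_rot: [2.378, 2.051, 0.001]
wrist_force: [-2.6, 0.9, 9.3]
finger_gap: 0.172
t 20.63 p [ 0.553  -0.0331  0.109 ] yaw 81.55 tilt [ 0.001 -0.    -1.   ] F [-2.6  0.9  9.3] M [0.15 0.62 0.04] gap 0.172 q6 -0.04
clock: 20.97
position: [0.5532, -0.0331, 0.1086]
tcp_rot: [2.378, 2.051, 0.002]
wrist_force: [-7.1, 2.4, 17.8]
finger_gap: 0.173
t 20.97 p [ 0.5532 -0.0331  0.1086] yaw 81.56 tilt [ 0.002 -0.    -1.   ] F [-7.1  2.4 17.8] M [ 0.22  1.32 -0.04] gap 0.173 q6 -0.04
```

```bash
python3 -m handwheel '[{"x":0,"y":-0.1,"z":0.05,"rx":0,"ry":0,"rz":0},{"x":0,"y":-0.2,"z":0.05,"rx":0,"ry":0,"rz":0},{"x":0,"y":-0.2,"z":0.05,"rx":0,"ry":0,"rz":0},{"x":0,"y":-0.2,"z":0.05,"rx":0,"ry":0,"rz":0}]';python3 go.py
python3 - <<'E'
from m import *
from go import st
im=read_camera("side"); st(); sc=4.4;o=np.array([260,170]);c=cv2.resize(im[170:305,260:400],None,fx=sc,fy=sc,interpolation=2);cv2.imwrite("pics/s9r.png",c.copy())
T=(.5525,-.0334,np.deg2rad(-8.4));draw(c,"side",T,box(.110,.080,.0425,.1005),(0,255,0),sc,o)
draw(c,"side",T,box(.016,.06,.1005,.1285),(255,255,0),sc,o)
cv2.imwrite("pics/s9.png",c)
t=read_camera("top");st();sc=5.5;c=cv2.resize(t[180:280,290:420],None,fx=sc,fy=sc,interpolation=2);cv2.imwrite("pics/t9.png",c)
E
```

```text
clock: 21.3
position: [0.5531, -0.0331, 0.1086]
tcp_rot: [2.375, 2.049, 0.007]
wrist_force: [-3.4, 0.5, 15.7]
finger_gap: 0.172
t 21.3 p [ 0.5531 -0.0331  0.1086] yaw 81.56 tilt [ 0.007 -0.001 -1.   ] F [-3.4  0.5 15.7] M [0.15 0.83 0.05] gap 0.172 q6 -0.04
t 21.35 p [ 0.5531 -0.0331  0.1086] yaw 81.55 tilt [ 0.007 -0.001 -1.   ] F [-2.8  1.4 15.4] M [ 0.17  0.79 -0.02] gap 0.173 q6 -0.04
t 21.4 p [ 0.5531 -0.0331  0.1086] yaw 81.56 tilt [ 0.007 -0.001 -1.   ] F [-3.4  1.6 16.3] M [ 0.22  0.83 -0.05] gap 0.171 q6 -0.04
```

View pics/s9.png

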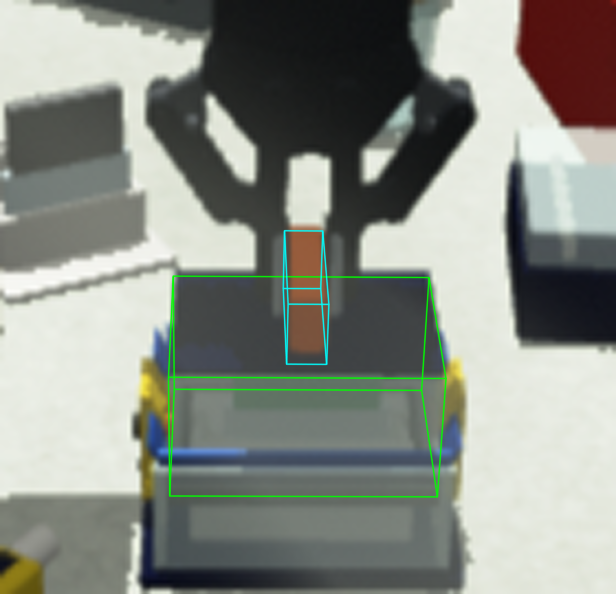

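View pics/s9r.png

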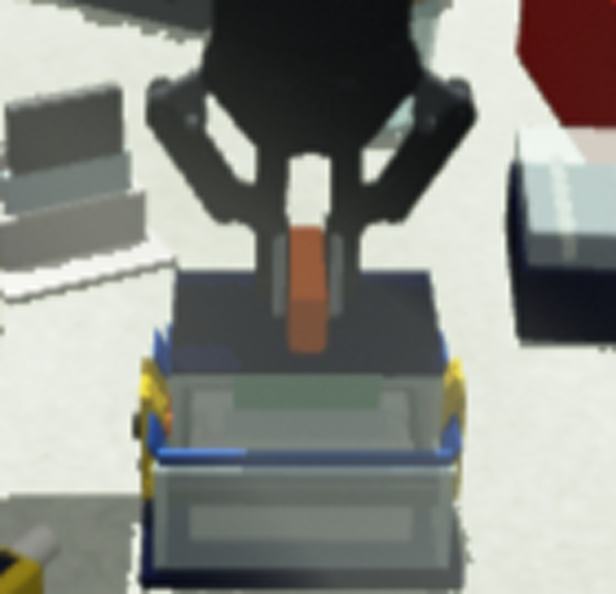

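View pics/t9.png

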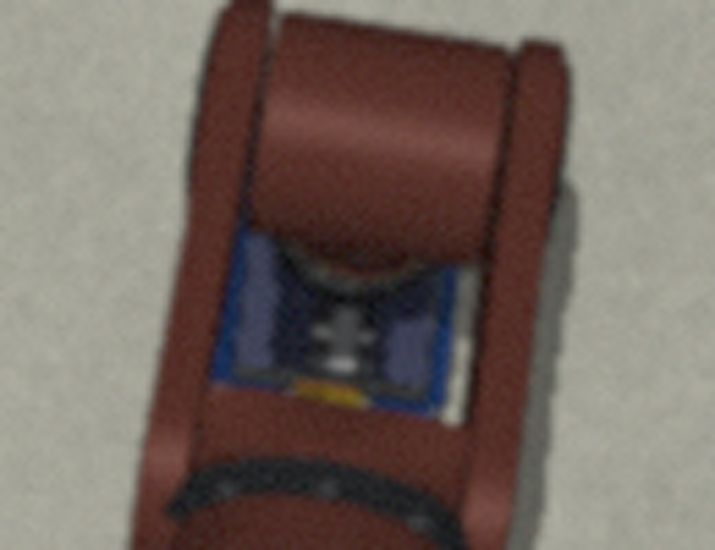

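Clips are closed at (150,400) and (455,395), and the lid top is low between the rims. The front edge is at row 373 against 377 modelled for the hard stop. I'll add a slight extra press to see whether it is on a stop.

```bash
python3 -m handwheel '[{"x":0,"y":-0.05,"z":0.1,"rx":0,"ry":0,"rz":0},{"x":0,"y":-0.05,"z":0.15,"rx":0,"ry":0,"rz":0},{"x":0,"y":-0.1,"z":0.15,"rx":0,"ry":0,"rz":0},{"x":0,"y":-0.1,"z":0.15,"rx":0,"ry":0,"rz":0},{"x":0,"y":-0.1,"z":0.15,"rx":0,"ry":0,"rz":0},{"x":0,"y":-0.1,"z":0.15,"rx":0,"ry":0,"rz":0}]';python3 go.py
python3 - <<'E'
from m import *
for c in ("side","top"):
    read_camera(c)
    print(c,[(np.round(x["at"],1),round(x["confidence"],2),x["pixels"].sum()) for x in outline_of(c,"clip_a")][:4])
im=read_camera("side");cv2.imwrite("pics/s10.png",cv2.resize(im[225:285,280:380],None,fx=8,fy=8,interpolation=2))
im=cv2.imread("pics/side0.png");cv2.imwrite("pics/s10b.png",cv2.resize(im[225:285,280:380],None,fx=8,fy=8,interpolation=2))
E
```

```text
clock: 21.9
position: [0.5531, -0.0331, 0.1086]
tcp_rot: [2.374, 2.048, 0.009]
wrist_force: [-3.8, 0.8, 22.2]
finger_gap: 0.176
t 21.9 p [ 0.5531 -0.0331  0.1086] yaw 81.56 tilt [ 0.008 -0.001 -1.   ] F [-3.8  0.8 22.2] M [ 0.17  1.08 -0.02] gap 0.176 q6 -0.04
side []
top []
```

View pics/s10.png

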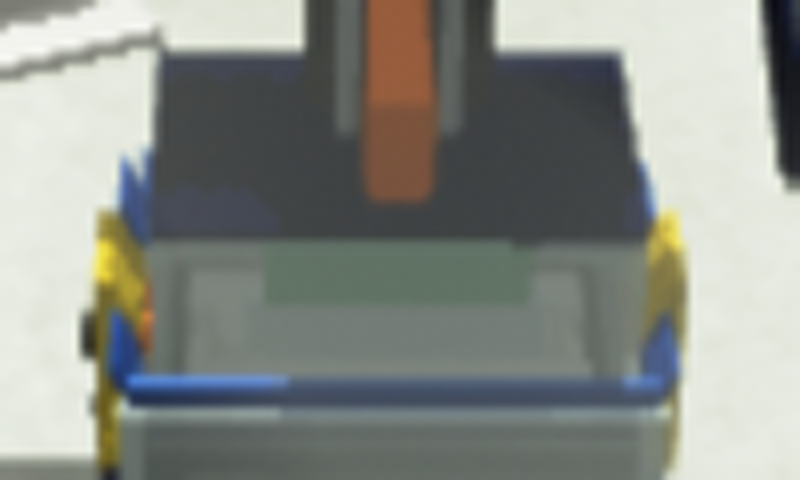

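View pics/s10b.png

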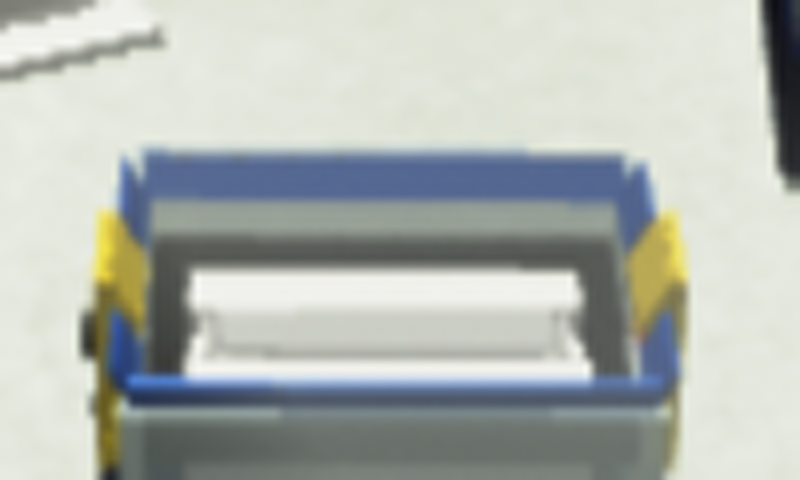

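Run:
```python
from h import *
from go import st
im=read_camera("side");cv2.imwrite("pics/s11.png",im);st();job_done()
```

```text
t 22.2 p [ 0.5531 -0.0331  0.1085] yaw 81.56 tilt [ 0.008 -0.001 -1.   ] F [-4.1  2.5 20.8] M [0.28 1.1  0.01] gap 0.172 q6 -0.04
the job is handed in; nothing more can be done
```

View pics/s11.png

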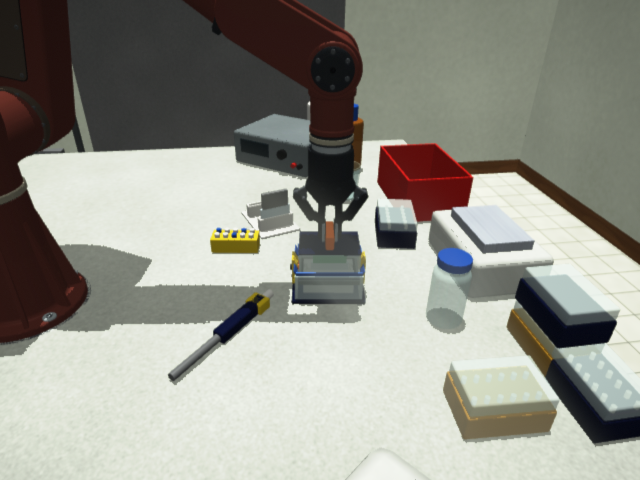

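The green cassette is in the gel tank's slot and released. The lid is on and clipped, and the gripper still holds it down with about 21 N. I handed the job in at 22.2 s.

**Cassette:** it met the slot floor at the predicted home height and took 11 N of push without moving. The top view put it about 3 mm further towards +x than the model, while the side view agreed with the model. I put that down to slot play and camera calibration.

**Clips:** the push climbed to 12.9 N and then dropped to zero as the clips snapped. In the last side picture both clips are back where they stood at the start. The trained network found no clip in the last pictures, so that rests on my own view of them.

**Seal:** the lid is against something hard, since it did not move between 16 and 22 N. Height and picture put the lid's origin at about 44 mm, a squeeze of roughly 4.5 mm. That is short of the 42.5 mm stop, and I could not tell whether this is measurement error or the lid's roof resting on the cassette.

**Rest of the bench:** the grey cassette and the other things on the bench look unmoved in the final side picture.

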